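# Release a locked tray with a pin through the access hole

## Robot

A 6-joint arm with a two-finger parallel gripper is mounted at the origin on a cart in front of the work surface, level with it; the furniture and walls round the work are solid. World frame = base frame: x ahead of the robot, y to its left, z up, the work surface at z = 0. Lengths are in m, angles in rad, forces in N, time in s.
With the tool pointing down it reaches from about 0.425 to 0.925 m from the base axis. Payload 12.5 kg.
Tool frame: the origin (TCP) lies at the very end of the fingers, on their centre line; the grasp point (between the pads) lies 19 mm behind it; x points along the fingers, z is the direction in which the jaws open and shut, and the axes are right-handed (so a half turn about x gives the same grasp; the last joint's range is limited). The gripper opens to 85 mm and grips with 20 to 120 N. Pads are 22 mm wide; open, the fingers measure 114 mm over their backs; the gripper's body (76 mm by 85 mm) begins 54 mm behind the grasp point. The pads swing forward as they close: fully open they stand 13 mm farther back than shut.
Start: joints at [1.074, 0.491, 1.559, -0, 1.092, -0.106], TCP at [0.238, 0.578, 0.231] pointing down, gripper open.
Joint ranges: [-3.1, 3.1], [-0.84, 2.19], [0.05, 2.79], [-1.13, 4.28], [0.06, 2.93], [-2.69, 2.69]. Speed limits (rad/s): [2.22, 2.22, 2.79, 3.14, 3.14, 3.14].

## Interface

Orientations are given as a rotation vector (axis times angle).
In Python, from station import status, capture, camera_model, manip gives the robot as it stands.
- The arm moves only by the shell command python3 -m pendant 'ROWS' [FORCE]. ROWS is JSON, a list of rows, each an object with "slide": the shift along the tool's x, y, z in m, a list of three; "spin": the turn about the tool's x in rad; "gripper": the opening, from -1 (shut) to 1 (fully open). In form: [{"slide": [tx, ty, tz], "spin": spin, "gripper": gripper}, ...]. A call has 1 to 12 rows; each row is the pose to reach, as a shift and turn from the pose commanded when the call began, along the tool's axes at that moment; what a row does not reach only later rows make up. A row lasts 1/12 s, in which the tool goes at most 41.7 mm and 7.16 degrees, less where a joint would pass 70% of its speed; a pose out of reach is approached as far as the arm can. A call with a gripper value outside its range is refused whole. The fingers move at their own pace and stop on an object; FORCE is the grip in N (left out, the last holds). Time passes only in rows, so rows that repeat a pose let the fingers close. It gives the time, the measured TCP pose, the force and the opening at its end, in the units of the state.
- status.sense(): the state, without advancing time (a new reading comes with each control period).
- capture(name): name is "side" or "top"; returns (picture, depth): 480x640x3 uint8, red, green, blue; 480x640 float32, m along the optical axis (not along the pixel's ray), 0 where there is no reading.
- camera_model(name): a dict with "mtx" (3x3 intrinsics, pixels), "T" (4x4, takes a point from camera to world coordinates). Camera axes: x right, y up, looking along -z (the intrinsics and any distortion apply to the point x, -y, -z); pixel columns grow to the right and rows downward; lengths in m; the calibration is good to about 2 mm. A picture is of the moment at which its call begins. camera_model takes no time and is no camera call.
- manip.job_done(): hands the job in, once; it reports no verdict.
The state is a dict: "time": time; "joint_positions": joint angles; "joint_velocities": joint speeds; "joint_torque": joint torques, N m; "eef_pos": TCP position; "eef_rot": TCP orientation; "wrist_force": force on the tool from outside, world axes, zero at the start; "ft_torque": the same for the moment, N m; "opening": opening from 0.0 (shut) to 1.0 (fully open).
Only numpy, scipy, OpenCV 4.12 (cv2) and the standard library are available. Lean on these libraries where they do the work, as an engineer would, in place of code of your own. Each camera call takes 0.05 s, during which the arm holds its last target.

## Task

The tray of the grey test unit is locked by a hidden spring latch. Take the release pin from its stand and push its rod straight in through the small round hole in the unit's sloping panel until the tray springs out. Finish with the pin back in its stand, fully home, and the tray pulled out to its stop (in either order); leave the other things on the desk where they are.

Things in the scene. Friction and masses are not known exactly. Their poses are not given: they have to be found in the camera images.
- test_unit: Grey metal bench unit with a sloping front panel, fixed to the desk (sizes in mm): 130 deep (x) x 120 wide (y) x 97 high. Origin: centre of its underside. -x is its front (roughly to the robot), z up. The upright front is 52 high; above it the panel slopes back at 35 degrees from level to the flat top over the rear 65. The hidden latch pad (24 x 30) lies 22 behind the hole's mouth.
- access_hole (a point): The unit's aluminium sloping panel, 4 thick, with a dark display window and one round access hole, 13 in diameter, ringed dark. Origin: centre of the hole's mouth on the outer face: 32.5 in front of the unit's centre, 26 to its +y, 75 above the desk. z: outward along the hole's axis, 35 degrees from vertical, leaning to the unit's front; x up the slope; y as the unit's. The rod goes in along -z.
- latch (a joint): Travel of the hidden latch pad along the hole's axis, m: 0 at rest, 0.011 fully pressed. Spring: 4 N to start it, 8.4 N fully pressed. It frees the tray at 0.007 to 0.008 (rod tip 29 to 31 mm behind the mouth; the stop is at 33 mm) and springs back when let go; the tray then stays free.
- tray (a joint): Travel of the tray out of the unit's front (along the unit's -x), m: 0 closed and locked, 0.070 at its outer stop. When freed, a spring pushes it out to about 0.030; from there it must be pulled, 1 to 3 N, and it stays where it is left.
- tray_handle (a point): Middle of the tray's bar handle: a round level steel bar, 12 in diameter, along the unit's y, 68 clear between its two legs, 40 clear between it and the tray's front plate (120 wide, 5 to 47 above the desk), its centre 32 above the desk. Moves with the tray; closed, it lies 117 in front of the unit's centre. Axes as the unit's.
- release_pin: Release pin, 124 mm long, about 80 g, standing upright in its stand. Origin: the rounded tip of its rod (lower end); z runs along it to the handle's end. Steel rod 7 in diameter and 60 long, then a round collar 25 in diameter from 60 to 64, then a square black handle 18 x 18 from 64 to 124, its sides along the pin's x and y.
- pin_stand: Grey block 44 x 44 x 70 high on a dark 54 x 54 x 5 foot, fixed to the desk, with one upright hole in the middle of its top, 13 in diameter, 64 deep, edge chamfered by 2. Origin: centre of its underside, z up. With the pin fully home its collar rests on the block's top and its tip is 10 above the desk.
- multimeter: Bystander: red and black multimeter lying flat, 74 x 148 x 45; origin centre of underside.
- tape_roll: Bystander: roll of tan tape lying flat, 69 x 71 x 18; origin centre of underside. It and the stand may change places.
- alcohol_bottle: Bystander: clear bottle, 59 in diameter, 120 high, standing behind; origin centre of underside.
- pcb_io: Bystander: blue circuit board with components, 58 x 90 x 20, lying flat; origin centre of underside.
- side_cutter: Bystander: red-handled side cutter lying flat near the desk's front edge, 46 x 123 x 10; origin centre of underside.
- tweezers: Bystander: steel tweezers lying flat near the desk's front edge, 15 x 131 x 8; origin centre of underside.
Things that resemble listed ones, but are neither listed nor needed, are in the scene too. What is shaped like the release_pin but turquoise is not meant. There is more than one size of the pin_stand; the one meant has the size given above.

How it is judged:
On the way, in this order (a step that is already met when the one before it is completed fails the run):
1. The pin's rod tip is inside the access hole (more than 8 mm behind its mouth) (z of release_pin in the frame of access_hole between -0.05 and -0.008 m and x of release_pin in the frame of access_hole between -0.012 and 0.012 m and y of release_pin in the frame of access_hole between -0.012 and 0.012 m and value of joint tray below 0.01 m).
2. The tray has sprung out (more than 20 mm) (value of joint tray above 0.02 m).
At the end, for the whole second after the job is handed in: The tray is pulled out to its stop (at least 64 of 70 mm), and the pin stands in its stand, fully home (tip within 5 mm of its seated height and 8 mm of the stand's axis, within 7 degrees of upright), at rest and let go (value of joint tray above 0.064 m and horizontal distance between release_pin and pin_stand below 0.008 m and z of release_pin in the frame of pin_stand below 0.015 m and angle between release_pin's own z axis and vertical below 0.12 rad and linear speed of release_pin below 0.02 m/s); the robot touches nothing.
It fails at once if A bystander (multimeter, tape roll, bottle, board, side cutter or tweezers) is moved by more than 25 mm (distance of any of multimeter, tape_roll, alcohol_bottle, pcb_io, side_cutter, tweezers from where it was at the start of the episode above 0.025 m).
It also fails if it takes over 64 s, if anything falls off the work surface, if the arm or the gripper's body presses on something with over 40 N, if the wrist force passes 120 N, or if a joint passes its speed limit or range.

## Working session

There is one attempt and no reset: what is moved stays moved. The work goes in short steps, Python scripts to look and compute and a shell command to move; the robot and the scene stay as the last step left them, time stands still between calls to the robot, and variables do not carry over. Pictures are saved under pics/ and viewed, and the job is handed in when it is done.

```bash
ls; mkdir -p pics; python3 - <<'E'
from station import status, capture, camera_model
import cv2,numpy as np
print(status.sense())
for n in("side","top"):
    p,d=capture(n); m=camera_model(n); print(n,m)
    cv2.imwrite(f"pics/{n}0.png",p[:,:,::-1]); np.save(f"pics/{n}0.npy",d)
E
```

```text
pics
{'time': 0.0, 'joint_positions': array([ 1.07441067e+00,  4.91568662e-01,  1.55944591e+00, -7.20184730e-06,
        1.09170343e+00, -1.05579102e-01]), 'joint_velocities': array([-0.00028511,  0.00163148,  0.00222827, -0.00079421, -0.0015419 ,
        0.00129221]), 'joint_torque': array([-1.51087777e-03, -6.18422914e+01, -2.61602122e+01, -8.19321212e-05,
        3.83362407e-03,  3.82897827e-05]), 'eef_pos': array([0.2379448 , 0.57769075, 0.2307233 ]), 'eef_rot': array([-0.91725938,  1.37012887,  0.91638645]), 'wrist_force': array([-1.10681592,  0.15488173, -0.21356359]), 'ft_torque': array([-0.00478891, -0.00792673, -0.03698833]), 'opening': 1.0001573005961901}
side {'mtx': array([[586.59374975,   0.        , 317.87933718],
       [  0.        , 586.59374975, 240.88929487],
       [  0.        ,   0.        ,   1.        ]]), 'T': array([[ 0.46822863,  0.53260349, -0.70504998, -0.25424489],
       [-0.88354874,  0.29140102, -0.36664297, -0.41986094],
       [ 0.01017696,  0.79461875,  0.60702345,  0.77624512],
       [ 0.        ,  0.        ,  0.        ,  1.        ]])}
top {'mtx': array([[521.95429677,   0.        , 319.34260498],
       [  0.        , 521.95429677, 241.63626069],
       [  0.        ,   0.        ,   1.        ]]), 'T': array([[-0.00699621,  0.9965662 , -0.08250372,  0.44922408],
       [-0.99996405, -0.00657703,  0.00535148, -0.00683623],
       [ 0.00479048,  0.0825382 ,  0.99657639,  1.32453415],
       [ 0.        ,  0.        ,  0.        ,  1.        ]])}
```

View pics/side0.png

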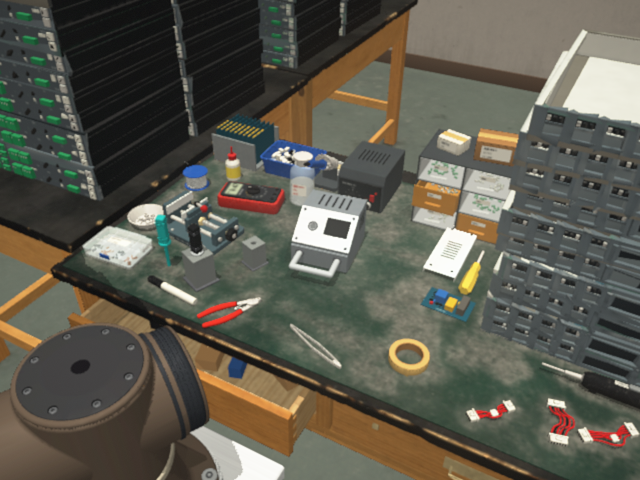

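View pics/top0.png

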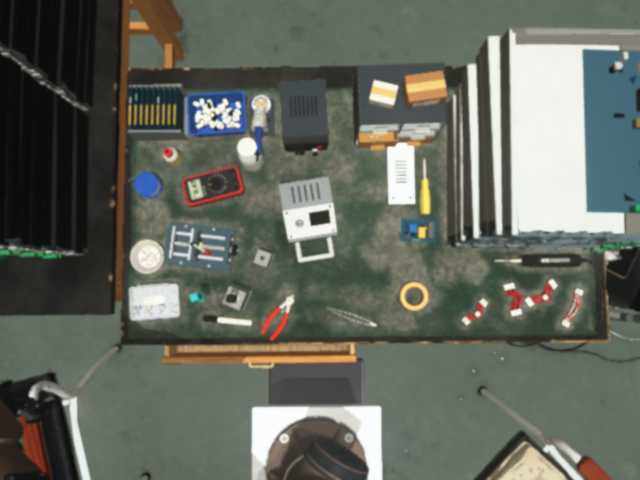

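```bash
cat > h.py <<'E'
import numpy as np,cv2
from station import status,capture,camera_model
def load(n,i): return cv2.imread(f"pics/{n}{i}.png"),np.load(f"pics/{n}{i}.npy")
def shot(n,i):
    p,d=capture(n);cv2.imwrite(f"pics/{n}{i}.png",p[:,:,::-1]);np.save(f"pics/{n}{i}.npy",d);return p[:,:,::-1],d
def crop(n,i,u,v,w,h,s,out):
    p,_=load(n,i);c=p[v:v+h,u:u+w];cv2.imwrite(f"pics/{out}.png",cv2.resize(c,None,fx=s,fy=s,interpolation=cv2.INTER_CUBIC))
def unproj(n,u,v,d):
    m=camera_model(n);K=m["mtx"];T=m["T"]
    return (T@np.array([(u-K[0,2])/K[0,0]*d,-(v-K[1,2])/K[1,1]*d,-d,1]))[:3]
def onz(n,u,v,z):
    T=camera_model(n)["T"];a=T[:3,3];b=unproj(n,u,v,1.);r=b-a
    return a+r*(z-a[2])/r[2]
def proj(n,P):
    m=camera_model(n);K=m["mtx"];q=np.linalg.inv(m["T"])@np.append(P,1)
    return np.array([K[0,2]+K[0,0]*q[0]/-q[2],K[1,2]+K[1,1]*-q[1]/-q[2]])
E
python3 - <<'E'
from h import *
crop("top",0,180,170,160,120,5,"c1")
crop("side",0,140,180,130,130,4.6,"c2")
crop("side",0,270,170,120,120,5,"c3")
crop("top",0,180,230,120,90,6,"c4")
E
```

```text
(no output)
```

View pics/c1.png

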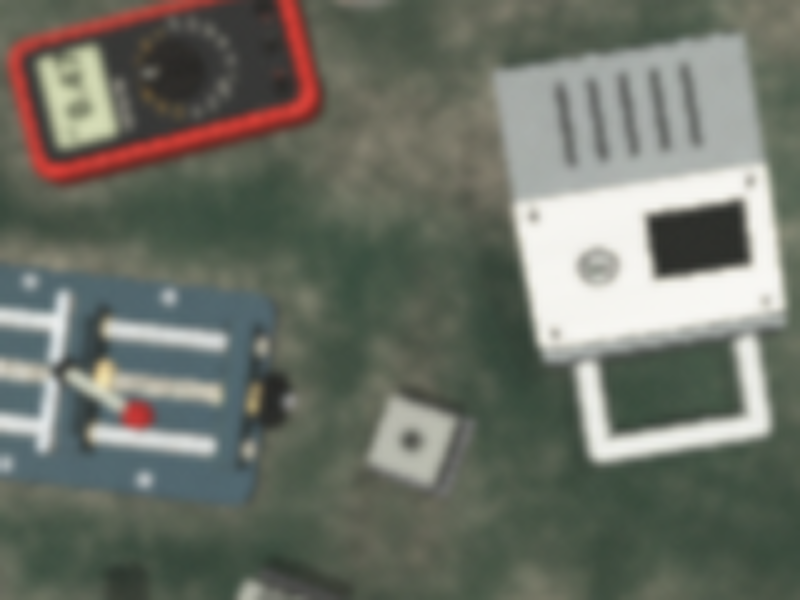

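View pics/c2.png

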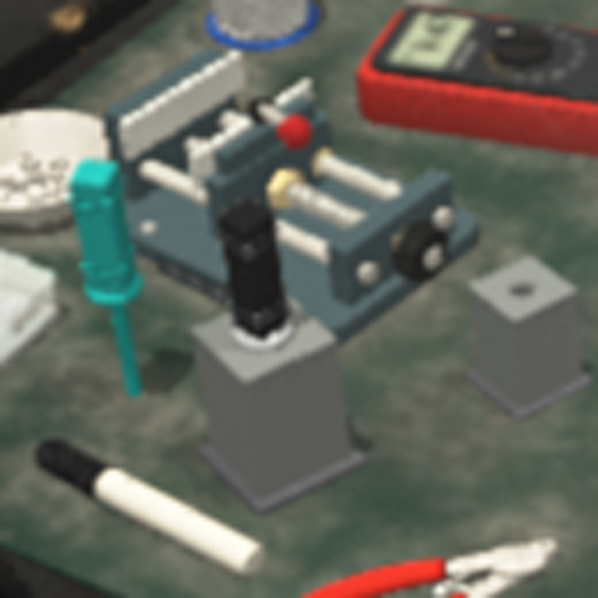

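View pics/c3.png

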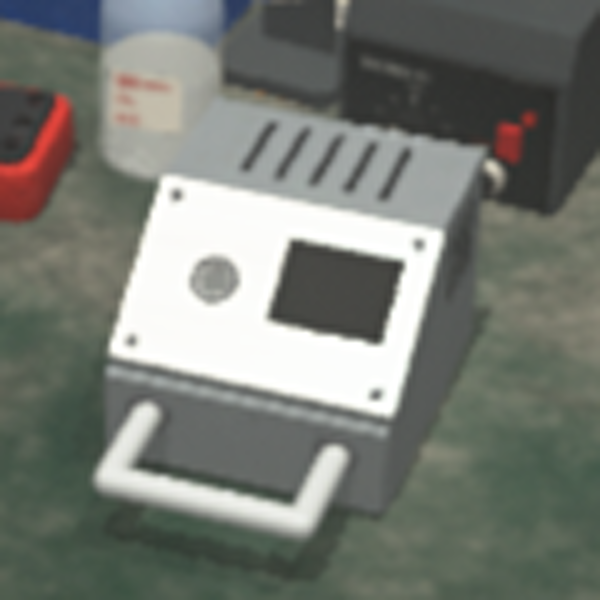

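View pics/c4.png

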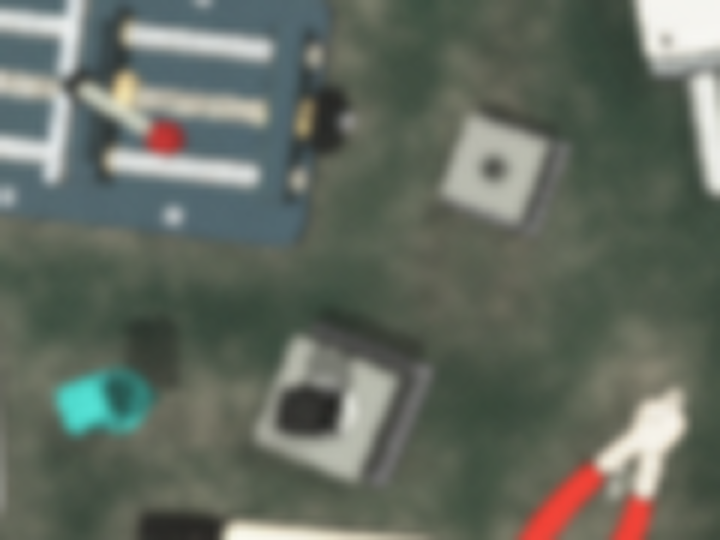

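```bash
cat > fit.py <<'E'
from h import *
from scipy.optimize import least_squares
def f(c,s,o): return (np.array(c)+.5)/s-.5+np.array(o)
U=dict(RL=(.065,.06,.097),RR=(.065,-.06,.097),FR=(0,-.06,.097),FL=(0,.06,.097),BL=(-.065,.06,.052),BR=(-.065,-.06,.052),H=(-.0325,.026,.075))
obs=[("top",k,f(c,5,(180,170))) for k,c in dict(RL=(496,70),RR=(745,33),FR=(768,165),FL=(514,200),BL=(545,350),BR=(787,315),H=(598,266)).items()]
obs+=[("side",k,f(c,5,(270,170))) for k,c in dict(RL=(218,98),RR=(482,150),FR=(445,232),FL=(162,175),BL=(107,362),BR=(390,420),H=(214,279)).items()]
def W(p,P):
    c,s=np.cos(p[2]),np.sin(p[2]);return np.array([p[0]+c*P[0]-s*P[1],p[1]+s*P[0]+c*P[1],P[2]])
def fitit(obs,U,p0):
    r=lambda p:np.concatenate([proj(n,W(p,U[k]))-q for n,k,q in obs])
    s=least_squares(r,p0,loss="soft_l1");return s.x,r(s.x).reshape(-1,2)
if __name__=="__main__":
    for sel in(("top",),("side",),("top","side")):
        o=[x for x in obs if x[0] in sel]
        p,r=fitit(o,U,[.6,.03,0]);print(sel,p.round(4),"hole",W(p,U["H"]).round(4));print(r.round(1).tolist())
    for n,i in(("top",0),("side",0)):
        _,d=load(n,i)
        for k,m,q in obs: 
            if k==n and m=="H": print("depth hole",n,unproj(n,*q,np.median(d[int(q[1])-1:int(q[1])+2,int(q[0])+5:int(q[0])+8])).round(4))
    S={a+b:(x*.022,y*.022,.075) for a,x in(("f",-1),("b",1)) for b,y in(("l",1),("r",-1))}
    so=[("top",k,f(c,6,(180,230))) for k,c in dict(bl=(300,335),br=(402,375),fr=(358,482),fl=(255,435)).items()]
    so2=[("side",k,f(c,4.6,(140,180))) for k,c in dict(fl=(196,340),br=(340,342),fr=(248,380)).items()]
    for o in(so,so2,so+so2):
        p,r=fitit(o,S,[.45,.2,-.35]);print("stand",p.round(4),r.round(1).tolist())
E
python3 fit.py; python3 - <<'E'
from h import *
for n,u,v in(("side",194,219),("side",195,220),("side",194,240),("side",195,245),("side",197,250)):
  _,d=load(n,0);print(u,v,unproj(n,u,v,d[v,u]).round(3))
_,d=load("top",0)
for v in range(292,306): print(v,[round(float(unproj("top",u,v,d[v,u])[2]),3) for u in range(222,246,2)])
E
```

```text
('top',) [0.6343 0.0129 0.1463] hole [0.5983 0.0339 0.075 ]
[[0.2, 0.1], [0.2, -0.0], [-0.2, 0.3], [0.6, 0.9], [-0.5, -0.5], [-0.5, -0.9], [0.3, 0.1]]
('side',) [0.636  0.0167 0.1545] hole [0.5999 0.0373 0.075 ]
[[-0.5, 0.2], [0.5, 0.2], [-0.7, 0.5], [0.2, 0.6], [0.3, -1.6], [0.2, -0.8], [-0.0, 0.3]]
('top', 'side') [0.6343 0.0146 0.1488] hole [0.5984 0.0355 0.075 ]
[[-0.6, 0.2], [-0.6, -0.1], [-1.0, 0.2], [-0.1, 0.9], [-1.2, -0.4], [-1.1, -1.0], [-0.4, 0.1], [0.2, 0.7], [1.2, 1.0], [-0.1, 1.3], [0.7, 1.2], [0.6, -1.1], [0.5, 0.0], [0.4, 1.0]]
depth hole top [0.5986 0.0347 0.0744]
depth hole side [0.599  0.0369 0.0765]
stand [ 0.421   0.1895 -0.4041] [[0.0, -0.2], [-0.0, 0.3], [-0.1, -0.4], [0.1, 0.3]]
stand [ 0.4161  0.1873 -0.3702] [[-0.6, -1.3], [0.3, -0.0], [0.3, 1.2]]
stand [ 0.4198  0.1893 -0.4044] [[0.1, 0.3], [0.1, 0.8], [0.0, 0.1], [0.2, 0.7], [-0.1, -3.0], [0.4, -1.1], [0.0, -0.3]]
194 219 [0.533 0.29  0.047]
195 220 [0.533 0.287 0.046]
194 240 [0.413 0.189 0.108]
195 245 [0.414 0.189 0.095]
197 250 [0.415 0.187 0.083]
292 [0.003, 0.003, 0.006, 0.07, 0.07, 0.075, 0.07, 0.07
[... 473 characters left out ...]
[0.007, 0.075, 0.133, 0.136, 0.133, 0.133, 0.127, 0.099, 0.074, 0.075, 0.067, 0.064]
299 [0.003, 0.068, 0.134, 0.135, 0.134, 0.135, 1.325, 0.09, 0.078, 0.07, 0.075, 0.057]
300 [0.003, 0.072, 0.139, 0.136, 0.133, 0.136, 0.116, 0.09, 0.076, 0.07, 0.069, 0.047]
301 [-0.001, 0.073, 0.138, 0.134, 0.135, 0.135, 0.117, 0.086, 0.073, 0.071, 0.07, 0.042]
302 [0.002, 0.073, 0.072, 0.07, 0.134, 0.134, 0.099, 0.086, 0.069, 0.072, 0.065, 0.035]
303 [0.003, 0.071, 0.074, 0.068, 0.072, 0.069, 0.068, 0.071, 0.075, 0.073, 0.062, 0.025]
304 [0.002, 0.003, 0.069, 0.07, 0.068, 0.073, 0.073, 0.07, 0.074, 0.069, 0.05, 0.011]
305 [0.002, 0.007, -0.002, 0.071, 0.072, 0.072, 0.075, 0.067, 0.072, 0.068, 0.047, 0.007]
```

```bash
python3 - <<'E'
from h import *
from scipy.spatial.transform import Rotation as R
s=status.sense();M=R.from_rotvec(s["eef_rot"]).as_matrix();print(M.round(3))
crop("top",0,215,280,40,30,18,"c5")
crop("side",0,175,210,50,60,10,"c6")
_,d=load("side",0)
for u,v in((160,217),(163,240),(168,262),(195,214),(192,215),(197,216)): print(u,v,unproj("side",u,v,d[v,u]).round(3))
E
sed -i 's/y\*.022,.075/y*.022,.070/' fit.py; python3 fit.py | grep stand
```

```text
[[-0.    -0.925  0.381]
 [-0.001  0.381  0.925]
 [-1.     0.    -0.001]]
160 217 [0.422 0.274 0.127]
163 240 [0.417 0.273 0.074]
168 262 [0.424 0.277 0.012]
195 214 [0.538 0.289 0.057]
192 215 [0.531 0.292 0.058]
197 216 [0.541 0.287 0.051]Traceback (most recent call last):
  File "fit.py", line 15, in <module>
    p,r=fitit(o,U,[.6,.03,0]);print(sel,p.round(4),"hole",W(p,U["H"]).round(4));print(r.round(1).tolist())
        ~~~~~^^^^^^^^^^^^^^^^
  File "fit.py", line 11, in fitit
    s=least_squares(r,p0,loss="soft_l1");return s.x,r(s.x).reshape(-1,2)
    return func(*args, **kwargs)
    result = trf(vector_fun.fun, vector_fun.jac, x0, f0, J0, lb, ub, ftol, xtol,
                 gtol, max_nfev, x_scale, loss_function, tr_solver,
                 tr_options.copy(), verbose, callback=callback_wrapped)
    return trf_no_bounds(
        fun, jac, x0, f0, J0, ftol, xtol, gtol, max_nfev, x_scale,
        loss_function, tr_solver, tr_options, verbose, callback=callback)
    J = jac(x)
    self._update_jac()
    ~~~~~~~~~~~~~~~~^^
    self.J = self.jac_wrapped(xp_copy(self.x), f0=self.f)
  
[... 542 characters left out ...]
^
    df = [f_eval - f0 for f_eval in f_evals]
                                    ^^^^^^^
    f = np.atleast_1d(self.fun(x, *self.args, **self.kwargs))
                      ~~~~~~~~^^^^^^^^^^^^^^^^^^^^^^^^^^^^^^
    return np.atleast_1d(self.fun(x))
                         ~~~~~~~~^^^
    return self.f(x, *self.args, **self.kwargs)
           ~~~~~~^^^^^^^^^^^^^^^^^^^^^^^^^^^^^^
  File "fit.py", line 10, in <lambda>
    r=lambda p:np.concatenate([proj(n,W(p,U[k]))-q for n,k,q in obs])
                               ~~~~^^^^^^^^^^^^^
  File "h.py", line 15, in proj
    m=camera_model(n);K=m["mtx"];q=np.linalg.inv(m["T"])@np.append(P,1)
ValueError: time passes only in moves, steps and waits
```

View pics/c5.png

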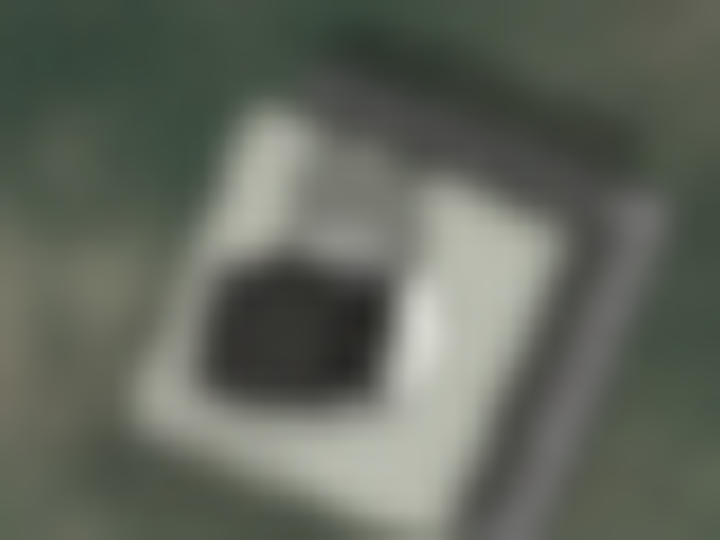

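View pics/c6.png

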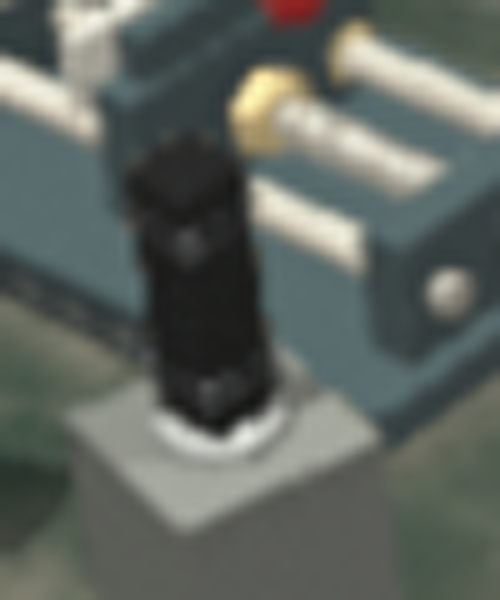

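```bash
sed -i 's/^def load/import functools\ncamera_model=functools.lru_cache(camera_model)\ndef load/' h.py; python3 fit.py | grep stand
cat > ov.py <<'E'
from h import *
import sys
cx,cy=.420,.1893
def box(yaw,z0,z1,lean=(0,0)):
    L=[]
    c,s=np.cos(yaw),np.sin(yaw);q=[(9,9),(9,-9),(-9,-9),(-9,9)]
    P=lambda a,z:np.array([cx+lean[0]*(z-.07)+(c*a[0]-s*a[1])/1e3,cy+lean[1]*(z-.07)+(s*a[0]+c*a[1])/1e3,z])
    for i in range(4):
        a,b=q[i],q[(i+1)%4];L+=[(P(a,z0),P(b,z0)),(P(a,z1),P(b,z1)),(P(a,z0),P(a,z1))]
    return L
out=[]
for n,(u,v,w,h,s) in dict(top=(220,284,30,26,8),side=(180,210,34,46,8)).items():
    p,_=load(n,0);row=[]
    for yaw in(-25,0,20,40):
        im=cv2.resize(p[v:v+h,u:u+w],None,fx=s,fy=s,interpolation=cv2.INTER_CUBIC)
        im=cv2.convertScaleAbs(im,alpha=1.5,beta=20)
        for a,b in box(np.radians(yaw),.074,.134):
            A=[tuple(np.round((proj(n,x)-(u,v)+.5)*s-.5).astype(int)) for x in(a,b)];cv2.line(im,tuple(map(int,A[0])),tuple(map(int,A[1])),(0,255,255),1)
        row.append(cv2.resize(im,(195,int(195*h/w))))
    cv2.imwrite(f"pics/ov_{n}.png",np.hstack(row))
E
python3 ov.py
```

```text
stand [ 0.4209  0.1903 -0.404 ] [[0.0, -0.2], [-0.1, 0.3], [-0.1, -0.4], [0.2, 0.2]]
stand [ 0.4208  0.1916 -0.3687] [[-0.5, -1.3], [0.1, -0.0], [0.3, 1.1]]
stand [ 0.4208  0.1907 -0.3948] [[-0.3, -0.1], [-0.3, 0.2], [-0.2, -0.4], [0.0, 0.4], [-0.0, -1.4], [0.4, 0.4], [0.2, 1.3]]
```

View pics/ov_top.png

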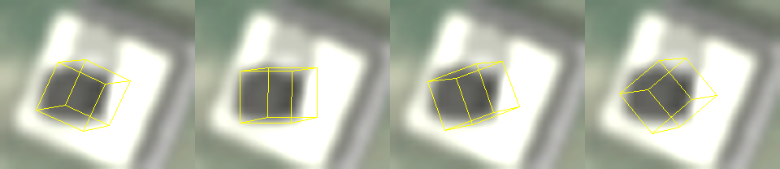

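View pics/ov_side.png

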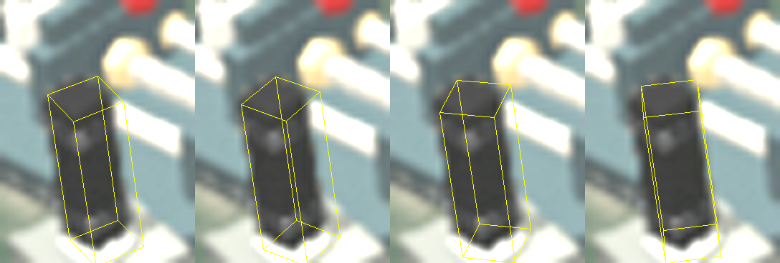

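```bash
cat > sil.py <<'E'
from h import *
from scipy.optimize import minimize
win=dict(top=(220,284,30,26),side=(180,212,34,44));S=6
dark={}
for n,(u,v,w,h) in win.items():
    p,_=load(n,0);im=cv2.resize(p[v:v+h,u:u+w],None,fx=S,fy=S,interpolation=cv2.INTER_CUBIC)
    m=((im.max(2)<65)).astype(np.uint8)
    nb,l,st,_=cv2.connectedComponentsWithStats(m);k=1+np.argmax(st[1:,4]);dark[n]=(l==k);print(n,st[k])
def mask(n,cx,cy,yaw,lx,ly):
    u,v,w,h=win[n];c,s=np.cos(yaw),np.sin(yaw);pts=[]
    for z in(.074,.134):
        for a,b in((9,9),(9,-9),(-9,-9),(-9,9)):
            q=proj(n,np.array([cx+lx*(z-.07)+(c*a-s*b)/1e3,cy+ly*(z-.07)+(s*a+c*b)/1e3,z]));pts.append((q-(u,v)+.5)*S-.5)
    m=np.zeros((h*S,w*S),np.uint8);cv2.fillConvexPoly(m,cv2.convexHull(np.array(pts,np.float32)).round().astype(np.int32),1);return m>0
def cost(p,ns=("top","side")): 
    c=0
    for n in ns:
        m=mask(n,*p);c+=1-(m&dark[n]).sum()/(m|dark[n]).sum()
    return c
for y in range(-45,45,10):
    r=minimize(lambda q:cost((q[0],q[1],np.radians(y),q[2],q[3])),[.42,.192,0,0],method="Nelder-Mead",options=dict(initial_simplex=[[.42,.192,0,0],[.424,.192,0,0],[.42,.196,0,0],[.42,.192,.05,0],[.42,.192,0,.05]]))
    print(y,r.x.round(4),round(r.fun,3))
E
python3 sil.py
```

```text
top [  43   66   54   40 1783]
side [   42     0   129   248 12981]
-45 [ 0.4197  0.198   0.0134 -0.1515] 0.635
-35 [ 0.4199  0.1982  0.0132 -0.1587] 0.606
-25 [ 0.4196  0.198   0.02   -0.1577] 0.595
-15 [ 0.4192  0.1975  0.0173 -0.1463] 0.619
-5 [ 0.4197  0.197   0.0194 -0.1331] 0.636
5 [ 0.4198  0.1978  0.0174 -0.1469] 0.648
15 [ 0.4214  0.1971  0.0013 -0.1222] 0.649
25 [ 0.4228  0.197  -0.0411 -0.0878] 0.686
35 [ 0.4203  0.197  -0.0036 -0.1271] 0.668
```

```bash
python3 - <<'E'
from h import *
p,_=load("side",0);c=p[218:256,180:212].astype(float)
c=np.clip((c-20)*4,0,255).astype(np.uint8)
cv2.imwrite("pics/c7.png",cv2.resize(c,None,fx=15,fy=15,interpolation=cv2.INTER_CUBIC))
p,_=load("top",0);c=p[288:308,222:246].astype(float)
c=np.clip((c-20)*4,0,255).astype(np.uint8)
cv2.imwrite("pics/c8.png",cv2.resize(c,None,fx=20,fy=20,interpolation=cv2.INTER_CUBIC))
E
```

```text
(no output)
```

View pics/c7.png

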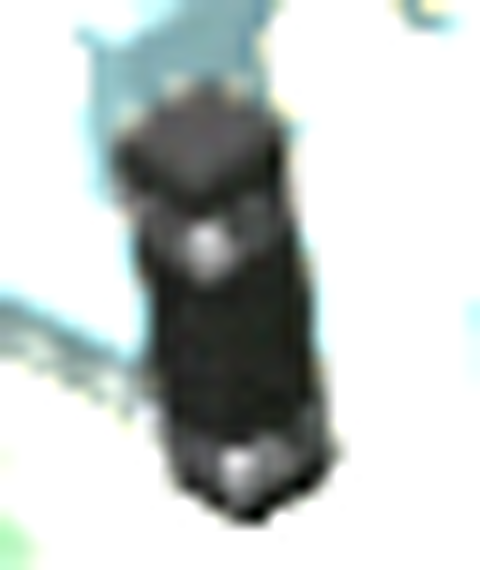

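View pics/c8.png

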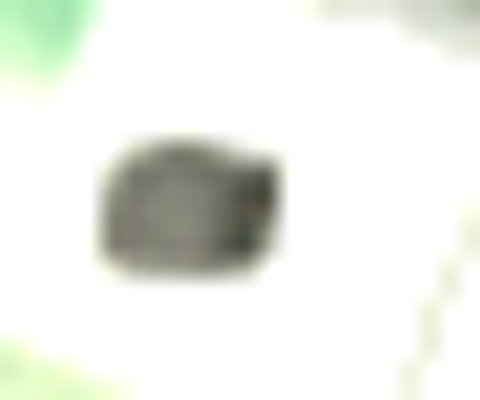

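```bash
python3 - <<'E'
from h import *
P=[onz("side",*(np.array(c)/15-.5+(180,218)),.134)[:2] for c in((115,150),(205,80),(285,145),(195,210))]
P=np.array(P);print(P.round(4),P.mean(0).round(4))
for i in range(4):
    d=P[(i+1)%4]-P[i];print(np.degrees(np.arctan2(d[1],d[0])).round(1),np.linalg.norm(d).round(4))
c=np.array((175,205))/20-.5+(222,288);print(onz("top",*c,.134))
E
```

```text
[[0.4116 0.1996]
 [0.4288 0.199 ]
 [0.4225 0.1819]
 [0.4063 0.1833]] [0.4173 0.1909]
-1.9 0.0172
-110.3 0.0183
175.1 0.0162
72.1 0.0172
[0.42149186 0.18960871 0.134     ]
```

```bash
python3 -m pendant '[{"slide":[0,-0.026,-0.024],"spin":0.12,"gripper":0},{"slide":[0,-0.053,-0.048],"spin":0.24,"gripper":0},{"slide":[0,-0.079,-0.072],"spin":0.36,"gripper":0},{"slide":[0,-0.105,-0.096],"spin":0.48,"gripper":0},{"slide":[0,-0.132,-0.12],"spin":0.6,"gripper":0},{"slide":[0,-0.158,-0.145],"spin":0.72,"gripper":0},{"slide":[0,-0.185,-0.169],"spin":0.84,"gripper":0},{"slide":[0,-0.211,-0.193],"spin":0.96,"gripper":0},{"slide":[0,-0.237,-0.217],"spin":1.08,"gripper":0},{"slide":[0,-0.264,-0.241],"spin":1.2,"gripper":0},{"slide":[0,-0.29,-0.265],"spin":1.3,"gripper":0},{"slide":[0,-0.316,-0.29],"spin":1.372,"gripper":0}]'
python3 -m pendant '[{"slide":[0,0,0],"spin":0,"gripper":0},{"slide":[0,0,0],"spin":0,"gripper":0},{"slide":[0,0,0],"spin":0,"gripper":0}]'
python3 - <<'E'
from h import *
from scipy.spatial.transform import Rotation as R
s=status.sense();print(s["eef_pos"],R.from_rotvec(s["eef_rot"]).as_matrix().round(3),s["joint_positions"],s["opening"])
shot("side",1);shot("top",1);crop("side",1,120,110,160,160,4,"d1")
E
```

```text
time: 1.1
eef_pos: [0.4201, 0.1877, 0.2313]
eef_rot: [0.155, 1.565, -0.155]
wrist_force: [0.6, 0.3, 0.6]
opening: 0.499
time: 1.35
eef_pos: [0.4197, 0.1894, 0.2312]
eef_rot: [0.151, 1.566, -0.151]
wrist_force: [0.6, 0.2, -0.1]
opening: 0.498
[0.41965133 0.1894361  0.23120608] [[-0.     0.191  0.982]
 [ 0.     0.982 -0.191]
 [-1.     0.    -0.   ]] [2.80280501e-01 2.57937088e-01 1.94519972e+00 2.80574709e-04
 9.38708080e-01 4.72147950e-01] 0.49808415216487584
```

View pics/d1.png

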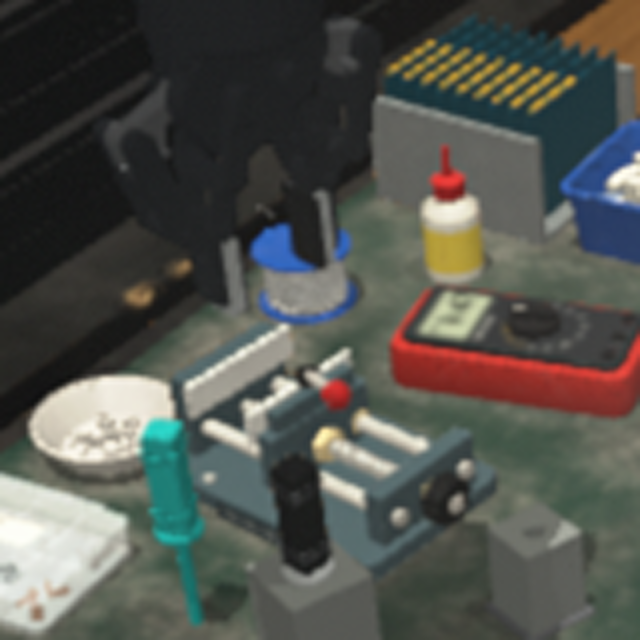

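View pics/top1.png

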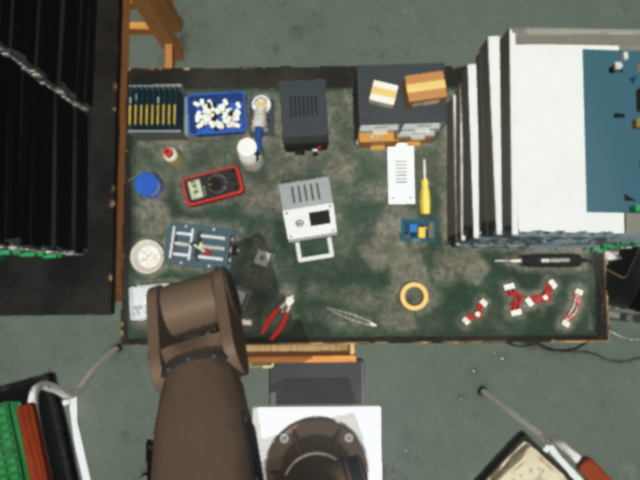

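```bash
python3 -m pendant '[{"slide":[0.03,0,0],"spin":0,"gripper":0},{"slide":[0.06,0,0],"spin":0,"gripper":0},{"slide":[0.09,0,0],"spin":0,"gripper":0},{"slide":[0.115,0,0],"spin":0,"gripper":0},{"slide":[0.13,0,0],"spin":0,"gripper":0},{"slide":[0.14,0,0],"spin":0,"gripper":0},{"slide":[0.14,0,0],"spin":0,"gripper":0},{"slide":[0.14,0,0],"spin":0,"gripper":0}]'
python3 - <<'E'
from h import *
shot("side",2);crop("side",2,130,140,120,150,4,"d2")
E
```

```text
time: 2.12
eef_pos: [0.4194, 0.1902, 0.0911]
eef_rot: [0.149, 1.567, -0.15]
wrist_force: [-0.2, 0.7, -0.1]
opening: 0.498
```

View pics/d2.png

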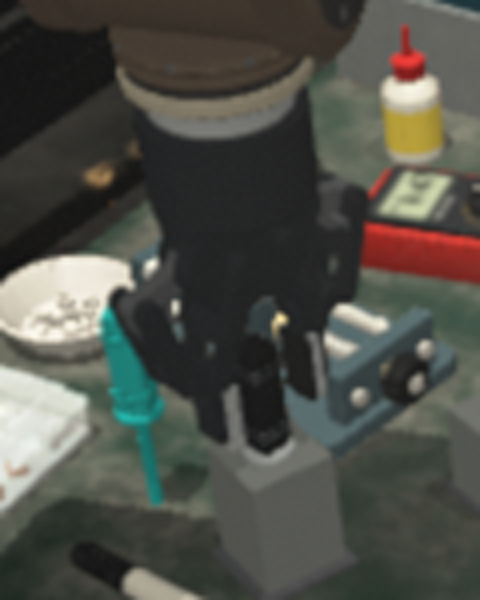

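```bash
python3 -m pendant '[{"slide":[0,0,0],"spin":0,"gripper":-0.6},{"slide":[0,0,0],"spin":0,"gripper":-0.8},{"slide":[0,0,0],"spin":0,"gripper":-1},{"slide":[0,0,0],"spin":0,"gripper":-1},{"slide":[0,0,0],"spin":0,"gripper":-1},{"slide":[0,0,0],"spin":0,"gripper":-1},{"slide":[0,0,0],"spin":0,"gripper":-1}]' 20
python3 -m pendant '[{"slide":[-0.01,0,0],"spin":0,"gripper":-1},{"slide":[-0.02,0,0],"spin":0,"gripper":-1},{"slide":[-0.03,0,0],"spin":0,"gripper":-1},{"slide":[-0.04,0,0],"spin":0,"gripper":-1},{"slide":[-0.045,0,0],"spin":0,"gripper":-1},{"slide":[-0.045,0,0],"spin":0,"gripper":-1}]'
python3 - <<'E'
from h import *
shot("side",3);crop("side",3,130,140,120,150,4,"d3")
E
```

```text
time: 2.75
eef_pos: [0.42, 0.1897, 0.092]
eef_rot: [0.152, 1.564, -0.15]
wrist_force: [-2.0, 2.6, 7.6]
opening: 0.206
time: 3.25
eef_pos: [0.4201, 0.1895, 0.1373]
eef_rot: [0.151, 1.564, -0.15]
wrist_force: [0.8, -0.1, -0.8]
opening: 0.205
```

View pics/d3.png

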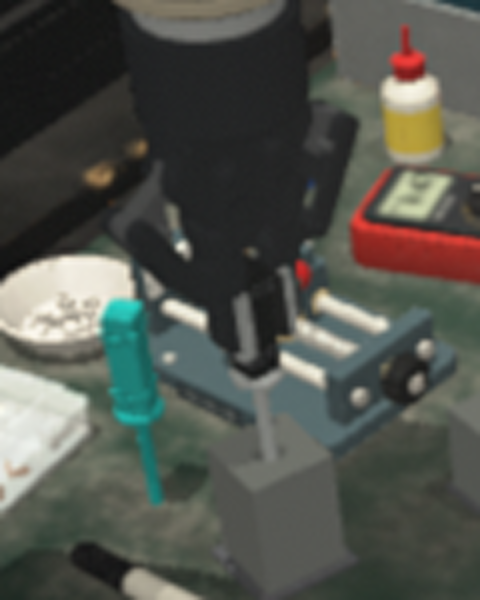

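```bash
python3 -m pendant '[{"slide":[-0.008,0,0],"spin":0,"gripper":-1},{"slide":[-0.008,-0.01,0],"spin":0,"gripper":-1},{"slide":[-0.007,-0.02,0],"spin":0,"gripper":-1},{"slide":[-0.005,-0.029,0],"spin":0,"gripper":-1},{"slide":[-0.003,-0.038,0],"spin":0,"gripper":-1},{"slide":[-0.001,-0.043,0],"spin":0,"gripper":-1},{"slide":[0.001,-0.048,0],"spin":0,"gripper":-1},{"slide":[0.004,-0.053,0],"spin":0,"gripper":-1},{"slide":[0.007,-0.058,0],"spin":0,"gripper":-1},{"slide":[0.01,-0.062,0],"spin":0,"gripper":-1},{"slide":[0.01,-0.062,0],"spin":0,"gripper":-1},{"slide":[0.01,-0.062,0],"spin":0,"gripper":-1}]'
python3 - <<'E'
from h import *
shot("side",4);crop("side",4,130,140,120,150,4,"d4")
E
```

```text
time: 4.3
eef_pos: [0.4077, 0.1283, 0.126]
eef_rot: [0.151, 1.566, -0.151]
wrist_force: [0.7, 0.7, 0.6]
opening: 0.206
```

View pics/d4.png

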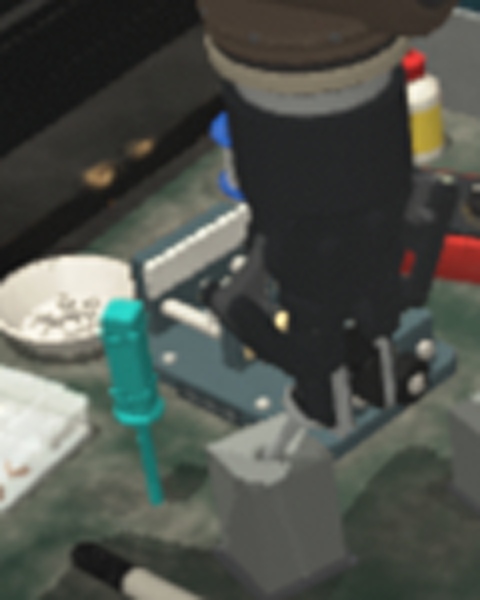

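```bash
python3 -m pendant '[{"slide":[0,0,0],"spin":0,"gripper":-1},{"slide":[-0.005,0,0],"spin":0,"gripper":-1},{"slide":[-0.02,0,0],"spin":0,"gripper":-1},{"slide":[-0.04,0,0],"spin":0,"gripper":-1},{"slide":[-0.06,0,0],"spin":0.1,"gripper":-1},{"slide":[-0.08,0,0],"spin":0.2,"gripper":-1},{"slide":[-0.08,0,0],"spin":0.32,"gripper":-1},{"slide":[-0.08,0,0],"spin":0.44,"gripper":-1},{"slide":[-0.08,0,0],"spin":0.56,"gripper":-1},{"slide":[-0.08,0,0],"spin":0.68,"gripper":-1},{"slide":[-0.08,0,0],"spin":0.8,"gripper":-1},{"slide":[-0.08,0,0],"spin":0.92,"gripper":-1}]' 60
python3 -m pendant '[{"slide":[0,0,0],"spin":0.12,"gripper":-1},{"slide":[0,0,0],"spin":0.24,"gripper":-1},{"slide":[0,0,0],"spin":0.31,"gripper":-1},{"slide":[0,0,0],"spin":0.31,"gripper":-1},{"slide":[0,0,0],"spin":0.31,"gripper":-1}]'
python3 - <<'E'
from h import *
from scipy.spatial.transform import Rotation as R
s=status.sense();print(s["eef_pos"],R.from_rotvec(s["eef_rot"]).as_matrix().round(3),s["joint_positions"].round(2),s["opening"])
shot("side",5);shot("top",5);crop("side",5,160,110,140,140,5,"d5");crop("top",5,180,200,160,120,5,"d5t")
E
```

```text
time: 5.35
eef_pos: [0.4077, 0.1286, 0.2067]
eef_rot: [0.869, 1.39, -0.869]
wrist_force: [-0.1, 0.5, -0.8]
opening: 0.204
time: 5.77
eef_pos: [0.4078, 0.1286, 0.2065]
eef_rot: [1.097, 1.277, -1.097]
wrist_force: [-0.4, -1.1, -0.5]
opening: 0.204
[0.40778546 0.12860065 0.20653241] [[ 0.     0.989  0.151]
 [-0.     0.151 -0.989]
 [-1.     0.     0.   ]] [ 0.15  0.25  2.05 -0.    0.85  1.57] 0.20388869797533932
```

View pics/d5.png

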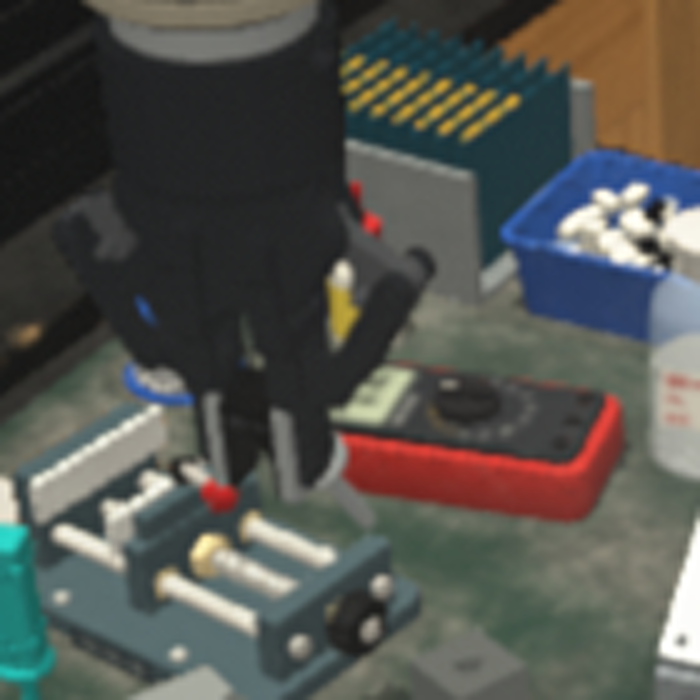

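View pics/d5t.png

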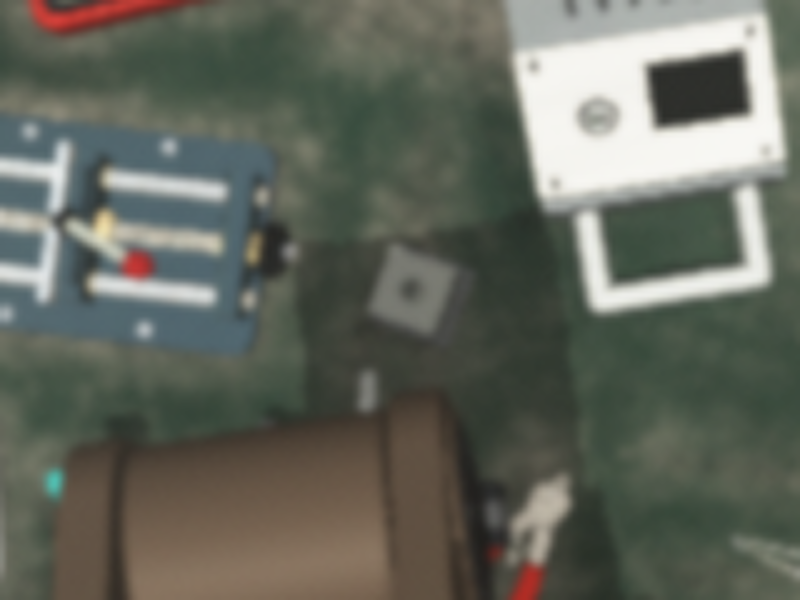

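```bash
cat > tri.py <<'E'
from h import *
def tri(s,t):
    A=[];b=[]
    for n,q in(("side",s),("top",t)):
        o=camera_model(n)["T"][:3,3];r=unproj(n,*q,1.)-o;r/=np.linalg.norm(r);P=np.eye(3)-np.outer(r,r);A.append(P);b.append(P@o)
    x=np.linalg.lstsq(np.vstack(A),np.hstack(b),rcond=None)[0];return x,proj("side",x)-s,proj("top",x)-t
E
python3 - <<'E'
from tri import *
x,a,b=tri((233.2,213.2),(253.0,274.0));print(x,a,b)
g=np.array([.4078,.1286,.2275]);v=x-g;y=np.array([.989,.151,0]);z=np.array([.151,-.989,0])
print(np.linalg.norm(v),v@y,v@z,v[2],np.degrees(np.arctan2(v@y,-v[2])))
E
```

```text
[0.47402596 0.13722855 0.14904373] [0.51679388 0.01093517] [-0.35779102  0.23941447]
0.10303259760316565 0.0668003883212961 0.0014664835918974085 -0.07845626896011557 40.41222480696267
```

```bash
python3 - <<'E'
from tri import *
h,a,b=tri((214.5/5-.5+.1+270,279.5/5-.4+170-.1),(598.5/5-.5+180,266.5/5-.5+170));print(h,a,b)
ax=np.array([-.567,-.085,.819]);tip=np.array([.4740,.1372,.1490])
y=np.array([.989,.151,0]);z=np.array([.151,-.989,0])
for k in(.03,.0): 
    d=h+k*ax-tip;print(k,d,"slide",-d[2],d@y,d@z)
E
```

```text
[0.59781805 0.03518885 0.07788609] [ 0.35500803 -0.01089819] [-0.26064709  0.14896856]
0.03 [ 0.10680805 -0.10456115 -0.04654391] slide 0.04654390995051977 0.0898444254026058 0.11953898979358683
0.0 [ 0.12381805 -0.10201115 -0.07111391] slide 0.07111390995051976 0.10705236540260576 0.11958554979358683
```

```bash
python3 -m pendant '[{"slide":[0,0.015,0.02],"spin":0,"gripper":-1},{"slide":[0,0.03,0.04],"spin":0,"gripper":-1},{"slide":[0,0.045,0.06],"spin":0,"gripper":-1},{"slide":[0,0.06,0.08],"spin":0,"gripper":-1},{"slide":[0,0.075,0.1],"spin":0,"gripper":-1},{"slide":[0,0.09,0.1195],"spin":0,"gripper":-1},{"slide":[0.01,0.09,0.1195],"spin":0,"gripper":-1},{"slide":[0.025,0.09,0.1195],"spin":0,"gripper":-1},{"slide":[0.04,0.09,0.1195],"spin":0,"gripper":-1},{"slide":[0.0465,0.09,0.1195],"spin":0,"gripper":-1},{"slide":[0.0465,0.09,0.1195],"spin":0,"gripper":-1},{"slide":[0.0465,0.09,0.1195],"spin":0,"gripper":-1}]'
python3 - <<'E'
from h import *
shot("side",6);shot("top",6);crop("side",6,270,120,140,140,5,"d6");crop("top",6,240,170,120,100,6,"d6t")
E
```

```text
time: 6.87
eef_pos: [0.5146, 0.0239, 0.1599]
eef_rot: [1.098, 1.277, -1.098]
wrist_force: [-0.0, 0.4, -0.5]
opening: 0.196
```

View pics/d6.png

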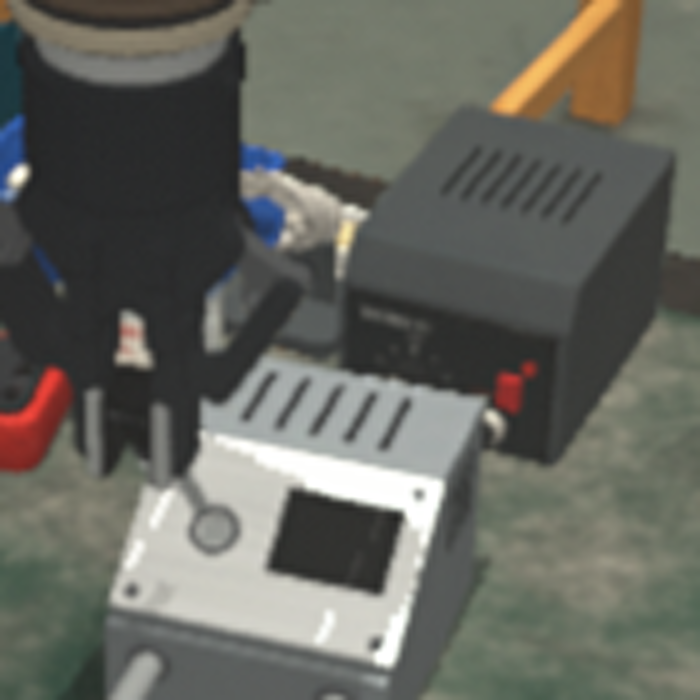

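View pics/d6t.png

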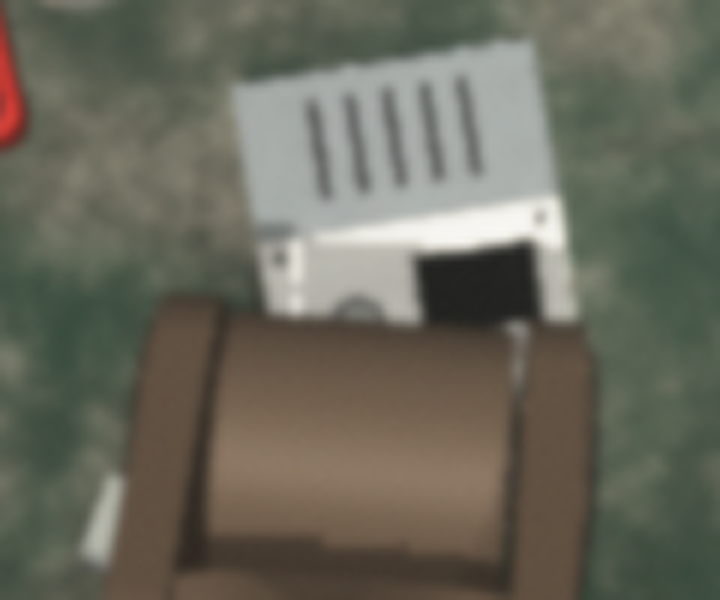

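```bash
python3 - <<'E'
from h import *
crop("side",6,295,205,36,30,20,"d7")
h=np.array([.5978,.0352,.0779]);ax=np.array([-.567,-.085,.819])
print([((proj("side",h+k*ax)-(295,205)+.5)*20).round() for k in(0,.01,.02,.03)])
E
```

```text
[array([367., 418.]), array([348., 383.]), array([329., 348.]), array([309., 312.])]
```

View pics/d7.png

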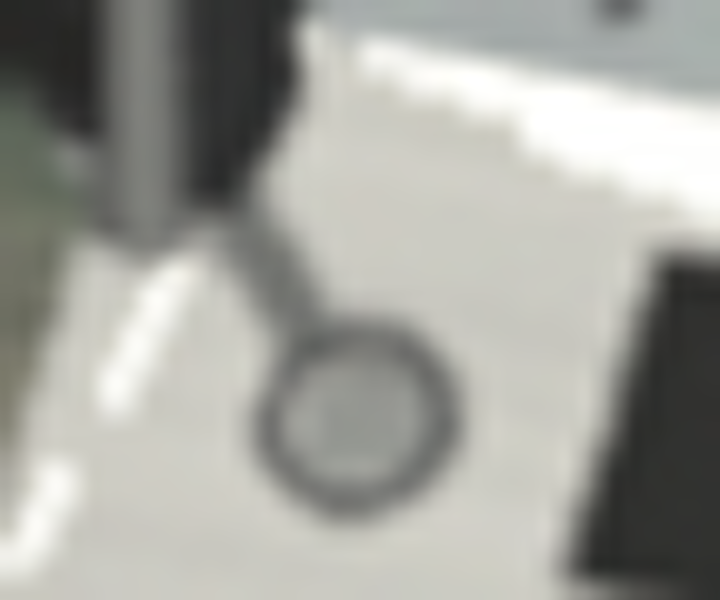

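```bash
python3 -m pendant '[{"slide":[0.006,0.005,0],"spin":0,"gripper":-1},{"slide":[0.012,0.01,0],"spin":0,"gripper":-1},{"slide":[0.018,0.0135,0],"spin":0,"gripper":-1},{"slide":[0.0235,0.018,0],"spin":0,"gripper":-1},{"slide":[0.0285,0.021,0],"spin":0,"gripper":-1},{"slide":[0.0335,0.025,0],"spin":0,"gripper":-1},{"slide":[0.0335,0.025,0],"spin":0,"gripper":-1},{"slide":[0.0335,0.025,0],"spin":0,"gripper":-1}]'
python3 - <<'E'
from h import *
shot("side",8);crop("side",8,270,180,90,90,7,"d8")
E
```

```text
time: 7.63
eef_pos: [0.5394, 0.0274, 0.1259]
eef_rot: [1.099, 1.277, -1.099]
wrist_force: [-0.2, 0.3, -1.1]
opening: 0.203
```

View pics/d8.png

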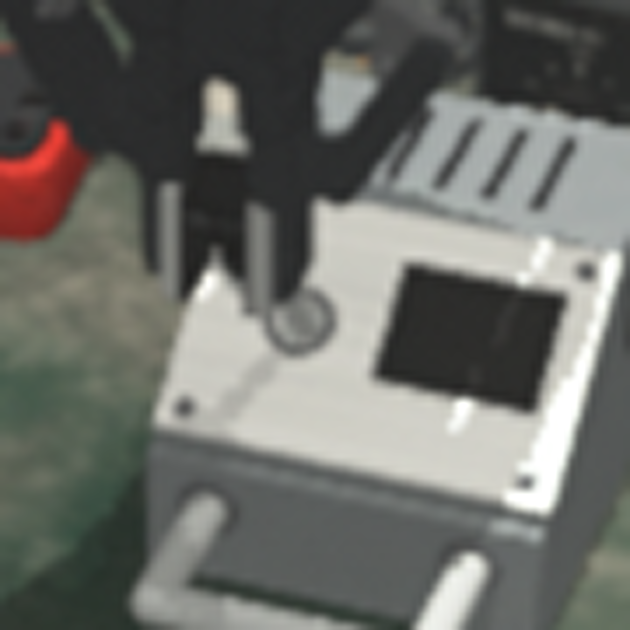

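```bash
python3 - <<'E'
from h import *
crop("side",8,298,210,28,26,24,"d9")
E
```

```text
(no output)
```

View pics/d9.png

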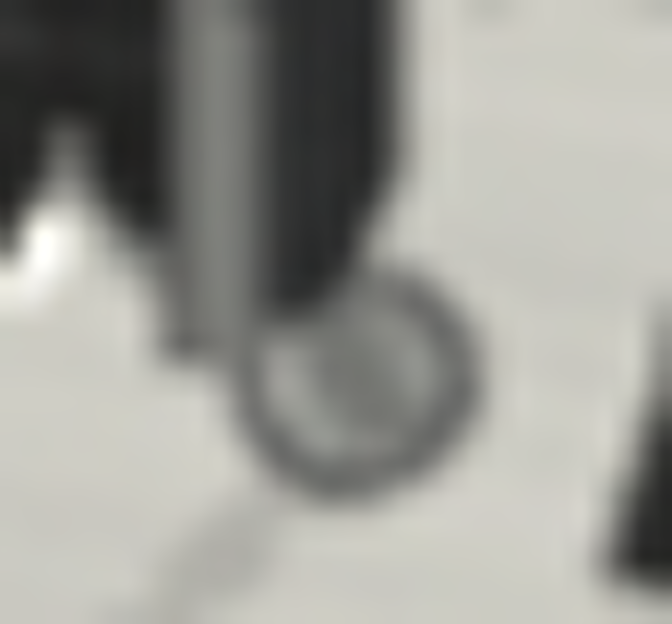

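```bash
python3 -m pendant '[{"slide":[0.0025,0.0017,0],"spin":0,"gripper":-1},{"slide":[0.005,0.0035,0],"spin":0,"gripper":-1},{"slide":[0.0075,0.0052,0],"spin":0,"gripper":-1},{"slide":[0.01,0.007,0],"spin":0,"gripper":-1},{"slide":[0.0125,0.0088,0],"spin":0,"gripper":-1},{"slide":[0.0125,0.0088,0],"spin":0,"gripper":-1}]' 80; python3 -m pendant '[{"slide":[0.002,0.0013,0],"spin":0,"gripper":-1},{"slide":[0.0035,0.0024,0],"spin":0,"gripper":-1},{"slide":[0.0035,0.0024,0],"spin":0,"gripper":-1},{"slide":[0.0035,0.0024,0],"spin":0,"gripper":-1}]'
python3 - <<'E'
from h import *
shot("side",10);crop("side",10,260,160,110,140,4,"d10")
E
```

```text
time: 8.18
eef_pos: [0.5481, 0.0287, 0.1135]
eef_rot: [1.099, 1.276, -1.099]
wrist_force: [-1.7, -0.3, 3.1]
opening: 0.197
time: 8.52
eef_pos: [0.5503, 0.0291, 0.1104]
eef_rot: [1.099, 1.276, -1.099]
wrist_force: [-4.3, -0.1, 4.2]
opening: 0.196
```

View pics/d10.png

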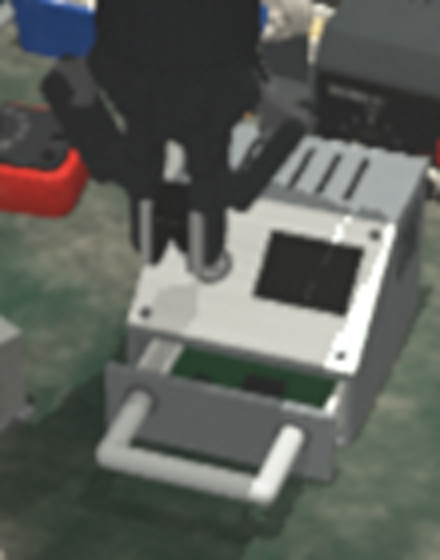

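```bash
python3 -m pendant '[{"slide":[-0.008,-0.0057,0],"spin":0,"gripper":-1},{"slide":[-0.016,-0.0114,0],"spin":0,"gripper":-1},{"slide":[-0.025,-0.0178,0],"spin":0,"gripper":-1},{"slide":[-0.037,-0.027,0],"spin":0,"gripper":-1},{"slide":[-0.05,-0.036,0],"spin":0,"gripper":-1},{"slide":[-0.075,-0.05,0],"spin":0,"gripper":-1},{"slide":[-0.096,-0.08,-0.03],"spin":0,"gripper":-1},{"slide":[-0.096,-0.1,-0.06],"spin":0,"gripper":-1},{"slide":[-0.096,-0.126,-0.09],"spin":0,"gripper":-1},{"slide":[-0.096,-0.126,-0.1195],"spin":0,"gripper":-1},{"slide":[-0.096,-0.126,-0.1195],"spin":0,"gripper":-1},{"slide":[-0.096,-0.126,-0.1195],"spin":0,"gripper":-1}]'
python3 - <<'E'
from h import *
shot("side",11);shot("top",11);crop("side",11,160,110,140,140,5,"d11");crop("top",11,180,200,160,120,5,"d11t")
E
```

```text
time: 9.57
eef_pos: [0.4076, 0.1295, 0.2073]
eef_rot: [1.098, 1.276, -1.095]
wrist_force: [0.4, -0.3, -0.8]
opening: 0.196
```

View pics/d11.png

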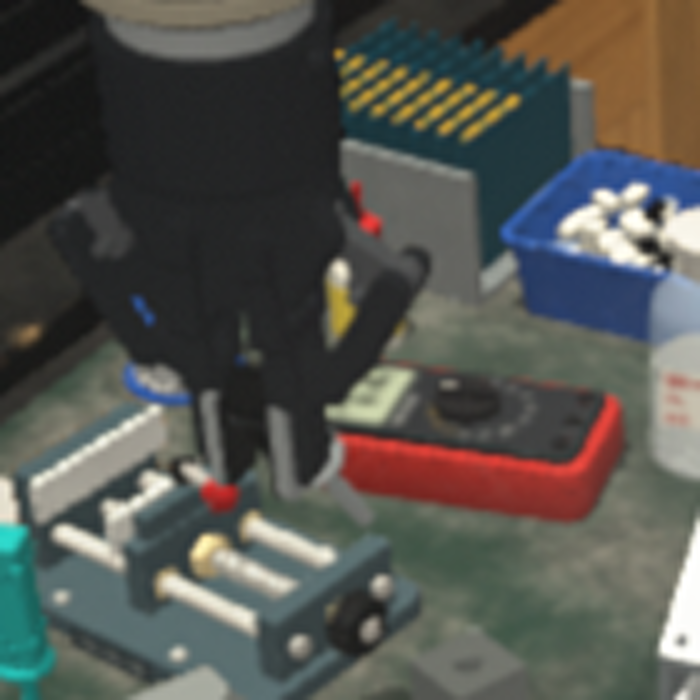

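View pics/d11t.png

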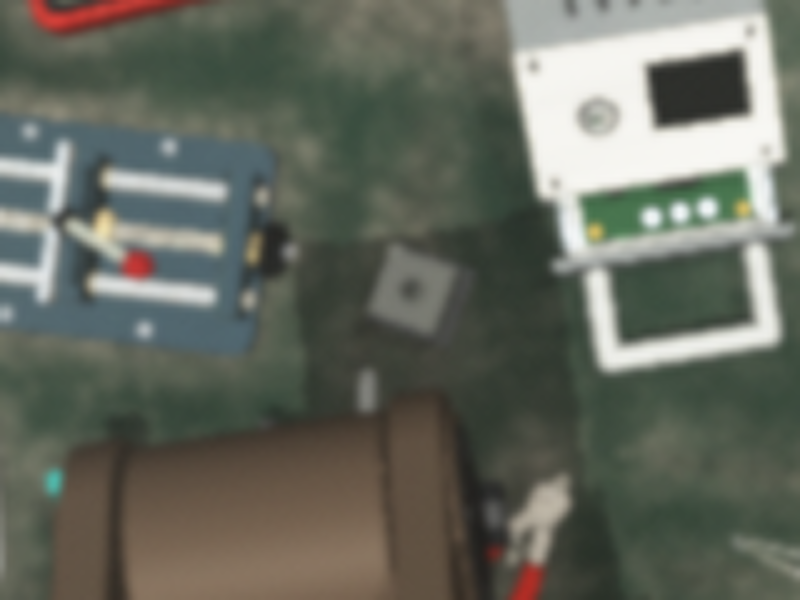

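```bash
python3 -m pendant '[{"slide":[0,0,0],"spin":-0.12,"gripper":-1},{"slide":[0,0,0],"spin":-0.24,"gripper":-1},{"slide":[0,0,0],"spin":-0.36,"gripper":-1},{"slide":[0,0,0],"spin":-0.48,"gripper":-1},{"slide":[0,0,0],"spin":-0.6,"gripper":-1},{"slide":[0,0,0],"spin":-0.72,"gripper":-1},{"slide":[0,0,0],"spin":-0.84,"gripper":-1},{"slide":[0,0,0],"spin":-0.96,"gripper":-1},{"slide":[0,0,0],"spin":-1.08,"gripper":-1},{"slide":[0,0,0],"spin":-1.2,"gripper":-1},{"slide":[0.02,0,0],"spin":-1.23,"gripper":-1},{"slide":[0.04,0,0],"spin":-1.23,"gripper":-1}]'
python3 -m pendant '[{"slide":[0.015,0,0],"spin":0,"gripper":-1},{"slide":[0.025,0,0],"spin":0,"gripper":-1},{"slide":[0.025,0,0],"spin":0,"gripper":-1},{"slide":[0.025,0,0],"spin":0,"gripper":-1}]'
python3 - <<'E'
from h import *
shot("side",12);crop("side",12,170,210,60,60,10,"d12")
E
```

```text
time: 10.67
eef_pos: [0.4091, 0.1276, 0.1665]
eef_rot: [0.151, 1.563, -0.15]
wrist_force: [1.6, 0.3, -1.8]
opening: 0.201
time: 11.0
eef_pos: [0.4084, 0.1278, 0.1412]
eef_rot: [0.152, 1.566, -0.152]
wrist_force: [-0.0, -0.1, -0.1]
opening: 0.2
```

View pics/d12.png

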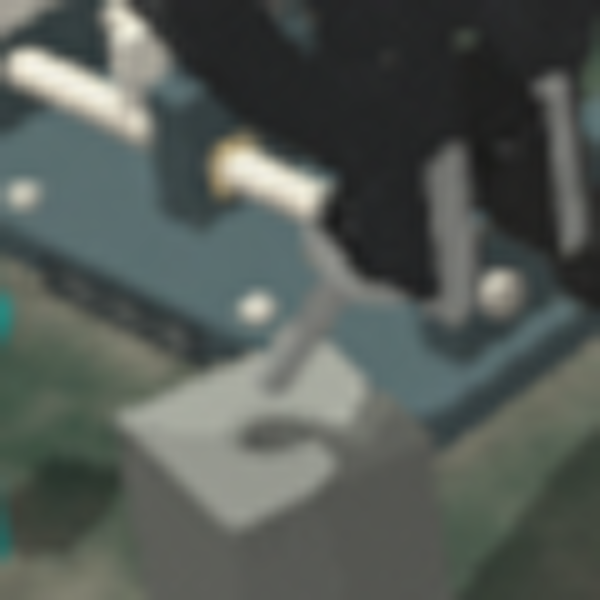

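```bash
python3 - <<'E'
from h import *
f=lambda P:((proj("side",np.array(P))-(170,210)+.5)*10).round()
print("tip pred",f((.4227,.1931,.0837)),"hole",f((.4208,.1907,.07)))
for dx,dy in((0,0),(.003,0),(0,.003),(-.003,0),(0,-.003)): print(dx,dy,f((.4208+dx,.1907+dy,.082)))
E
```

```text
tip pred [273. 372.] hole [285. 437.]
0 0 [278. 388.]
0.003 0 [288. 380.]
0 0.003 [265. 384.]
-0.003 0 [268. 397.]
0 -0.003 [291. 393.]
```

```bash
python3 -m pendant '[{"slide":[0.004,0,0],"spin":0,"gripper":-1},{"slide":[0.008,0,0],"spin":0,"gripper":-1},{"slide":[0.012,0,0],"spin":0,"gripper":-1},{"slide":[0.015,0,0],"spin":0,"gripper":-1},{"slide":[0.0165,0,0],"spin":0,"gripper":-1},{"slide":[0.0165,0,0],"spin":0,"gripper":-1}]'
python3 - <<'E'
from h import *
shot("side",13);crop("side",13,170,210,60,60,10,"d13")
E
```

```text
time: 11.55
eef_pos: [0.4082, 0.1288, 0.1246]
eef_rot: [0.151, 1.565, -0.151]
wrist_force: [0.9, 3.0, -1.4]
opening: 0.2
```

View pics/d13.png

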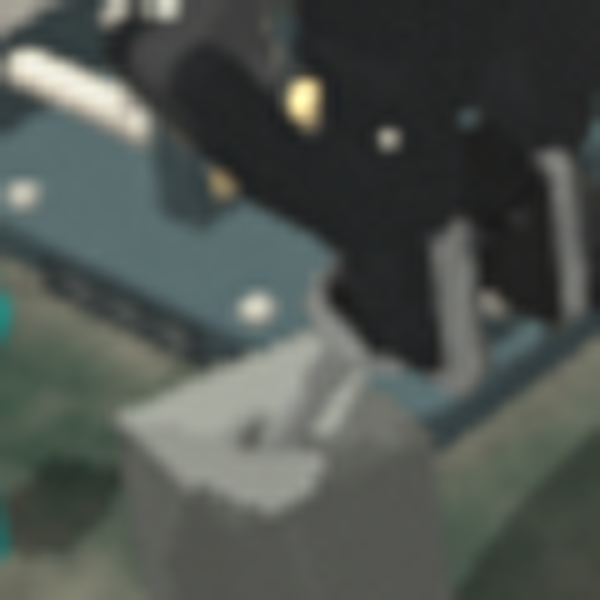

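```bash
python3 -m pendant '[{"slide":[0,0,0],"spin":0,"gripper":-1},{"slide":[-0.003,0.004,0],"spin":0,"gripper":-1},{"slide":[-0.006,0.009,0],"spin":0,"gripper":-1},{"slide":[-0.009,0.014,0],"spin":0,"gripper":-1},{"slide":[-0.011,0.019,0],"spin":0,"gripper":-1},{"slide":[-0.0145,0.028,0],"spin":0,"gripper":-1},{"slide":[-0.017,0.037,0],"spin":0,"gripper":-1},{"slide":[-0.018,0.046,0],"spin":0,"gripper":-1},{"slide":[-0.018,0.055,0],"spin":0,"gripper":-1},{"slide":[-0.018,0.062,0],"spin":0,"gripper":-1},{"slide":[-0.018,0.0635,0],"spin":0,"gripper":-1},{"slide":[-0.018,0.0635,0],"spin":0,"gripper":-1}]' 20
python3 - <<'E'
from h import *
shot("side",14);crop("side",14,140,150,110,120,5,"d14")
E
```

```text
time: 12.6
eef_pos: [0.4202, 0.1914, 0.1426]
eef_rot: [0.15, 1.566, -0.15]
wrist_force: [0.4, -0.7, -1.5]
opening: 0.203
```

View pics/d14.png

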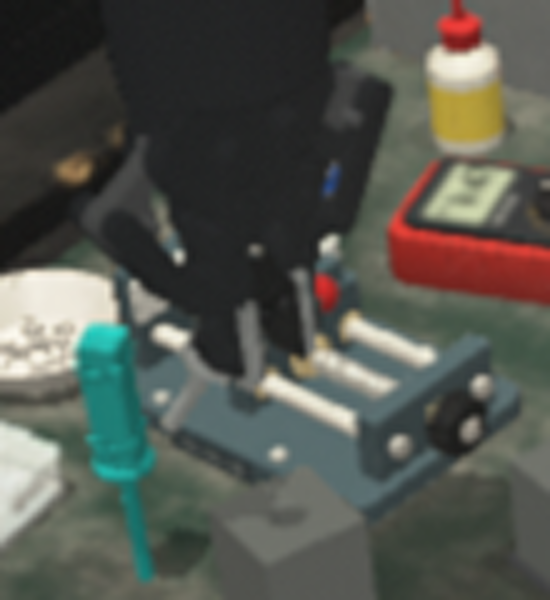

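```bash
python3 -m pendant '[{"slide":[-0.015,0,0],"spin":0,"gripper":-1},{"slide":[-0.015,-0.02,0],"spin":0,"gripper":-1},{"slide":[-0.015,-0.04,0],"spin":0,"gripper":-1},{"slide":[-0.015,-0.06,0],"spin":0,"gripper":-1},{"slide":[-0.01,-0.0635,0],"spin":0,"gripper":-1},{"slide":[0,-0.0635,0],"spin":0,"gripper":-1},{"slide":[0,-0.0635,0],"spin":0,"gripper":-1},{"slide":[0,-0.0635,0],"spin":0,"gripper":-1}]' 40
python3 - <<'E'
from h import *
shot("side",15);shot("top",15);crop("side",15,170,210,60,60,10,"d15");crop("top",15,200,250,90,70,8,"d15t")
E
```

```text
time: 13.32
eef_pos: [0.4081, 0.1286, 0.1425]
eef_rot: [0.151, 1.567, -0.151]
wrist_force: [0.2, 0.4, -2.0]
opening: 0.197
```

View pics/d15.png

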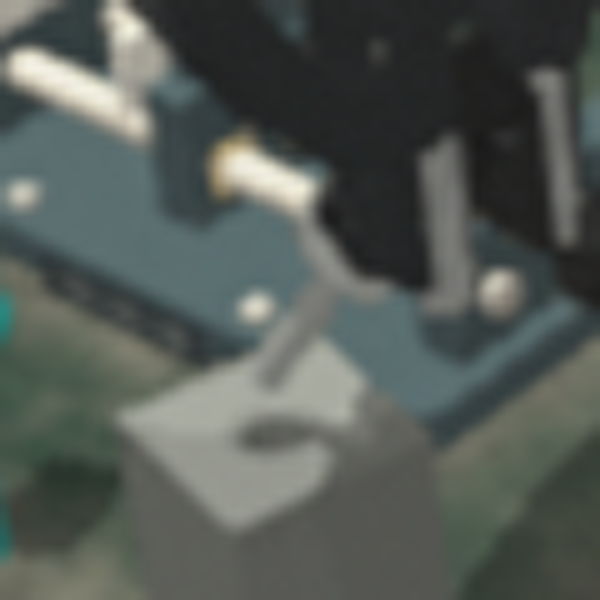

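View pics/d15t.png

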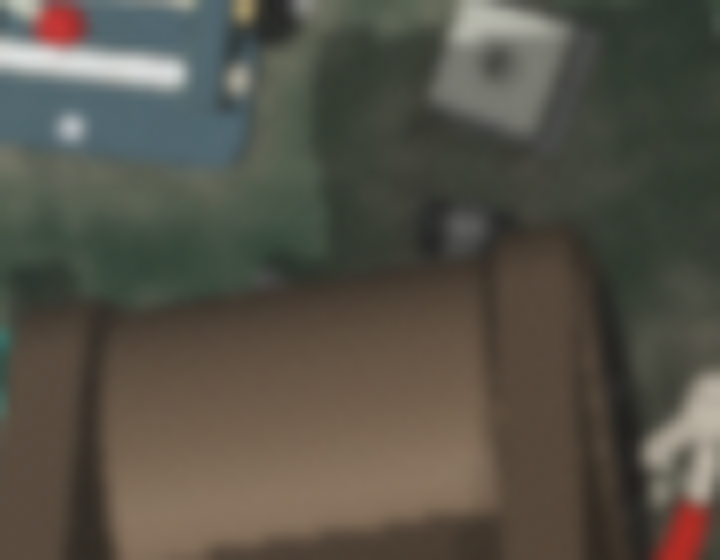

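```bash
python3 -m pendant '[{"slide":[0.006,0,0],"spin":0,"gripper":-1},{"slide":[0.012,0.001,0],"spin":0,"gripper":-1},{"slide":[0.016,0.002,0],"spin":0,"gripper":-1},{"slide":[0.019,0.003,0],"spin":0,"gripper":-1},{"slide":[0.0215,0.0035,0],"spin":0,"gripper":-1},{"slide":[0.0235,0.0035,0],"spin":0,"gripper":-1},{"slide":[0.0235,0.0035,0],"spin":0,"gripper":-1}]' 20
python3 - <<'E'
from h import *
shot("side",16);crop("side",16,170,210,60,60,10,"d16")
E
```

```text
time: 14.0
eef_pos: [0.409, 0.1323, 0.119]
eef_rot: [0.151, 1.565, -0.15]
wrist_force: [1.1, 2.8, -0.8]
opening: 0.199
```

View pics/d16.png

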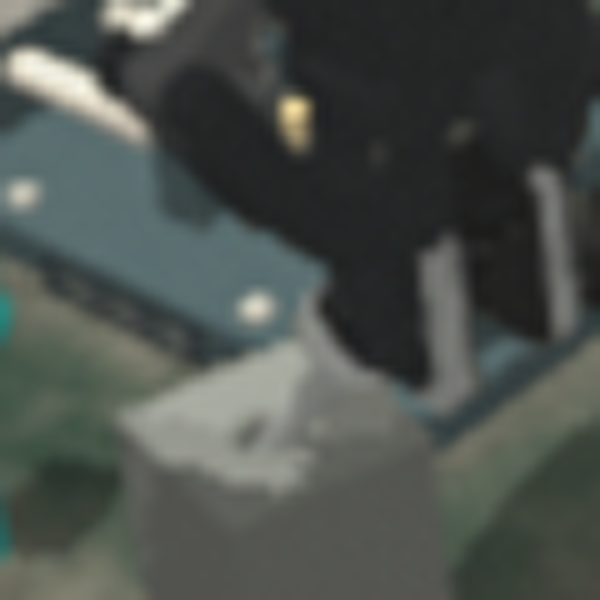

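```bash
python3 -m pendant '[{"slide":[0.001,0.0025,0],"spin":0,"gripper":-1},{"slide":[-0.001,0.006,0],"spin":0,"gripper":-1},{"slide":[-0.0035,0.0105,0],"spin":0,"gripper":-1},{"slide":[-0.006,0.015,0],"spin":0,"gripper":-1},{"slide":[-0.008,0.021,0],"spin":0,"gripper":-1},{"slide":[-0.01,0.0275,0],"spin":0,"gripper":-1},{"slide":[-0.01,0.0275,0],"spin":0,"gripper":-1}]' 20
python3 - <<'E'
from h import *
shot("side",17);crop("side",17,150,170,80,100,6,"d17")
E
```

```text
time: 14.63
eef_pos: [0.4139, 0.159, 0.1295]
eef_rot: [0.149, 1.566, -0.151]
wrist_force: [0.5, -5.9, -0.3]
opening: 0.198
```

View pics/d17.png

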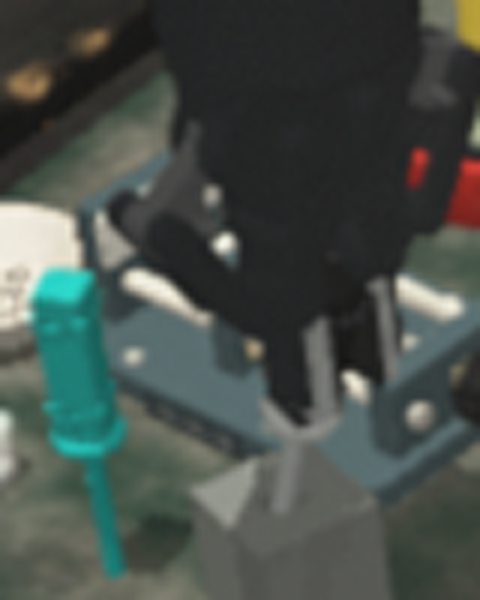

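```bash
python3 -m pendant '[{"slide":[-0.001,0.005,0],"spin":0,"gripper":-1},{"slide":[-0.002,0.01,0],"spin":0,"gripper":-1},{"slide":[-0.0025,0.015,0],"spin":0,"gripper":-1},{"slide":[-0.0025,0.02,0],"spin":0,"gripper":-1},{"slide":[-0.002,0.026,0],"spin":0,"gripper":-1},{"slide":[-0.001,0.032,0],"spin":0,"gripper":-1},{"slide":[-0.001,0.035,0],"spin":0,"gripper":-1},{"slide":[-0.001,0.035,0],"spin":0,"gripper":-1}]' 20
python3 - <<'E'
from h import *
shot("side",18);crop("side",18,150,170,80,100,6,"d18")
E
```

```text
time: 15.35
eef_pos: [0.4205, 0.1932, 0.1302]
eef_rot: [0.149, 1.566, -0.151]
wrist_force: [0.9, -5.1, -1.5]
opening: 0.199
```

View pics/d18.png

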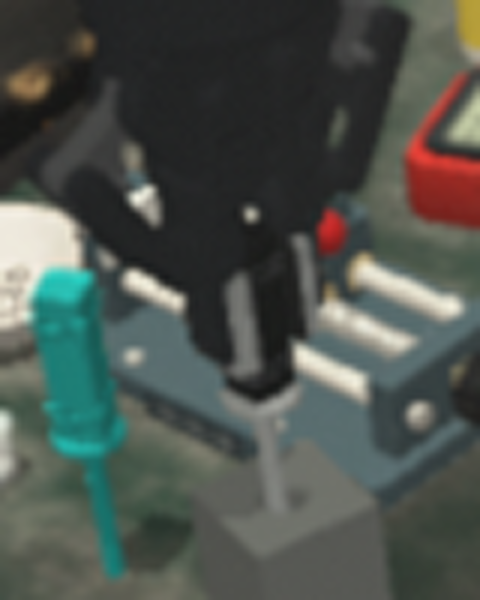

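```bash
python3 -m pendant '[{"slide":[0.006,-0.0015,0],"spin":0,"gripper":-1},{"slide":[0.012,-0.003,0],"spin":0,"gripper":-1},{"slide":[0.018,-0.003,0],"spin":0,"gripper":-1},{"slide":[0.023,-0.003,0],"spin":0,"gripper":-1},{"slide":[0.028,-0.003,0],"spin":0,"gripper":-1},{"slide":[0.033,-0.003,0],"spin":0,"gripper":-1},{"slide":[0.033,-0.003,0],"spin":0,"gripper":-1}]' 20
python3 - <<'E'
from h import *
shot("side",19);crop("side",19,150,170,80,100,6,"d19")
E
```

```text
time: 15.98
eef_pos: [0.4198, 0.1903, 0.0963]
eef_rot: [0.15, 1.567, -0.151]
wrist_force: [0.0, -0.4, -0.0]
opening: 0.199
```

View pics/d19.png

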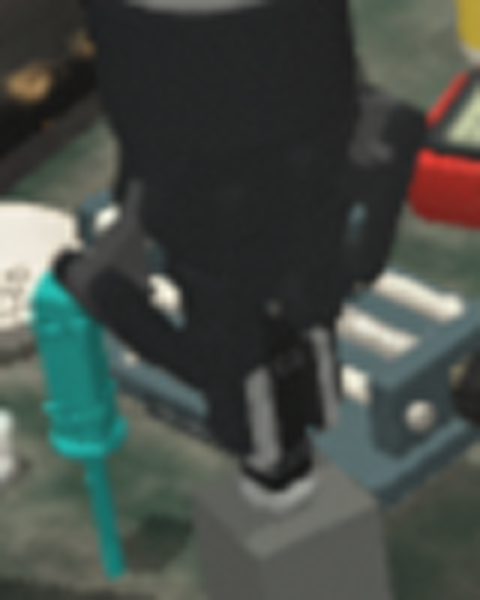

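```bash
python3 -m pendant '[{"slide":[0.002,0,0],"spin":0,"gripper":-1},{"slide":[0.004,0,0],"spin":0,"gripper":-1},{"slide":[0.005,0,0],"spin":0,"gripper":-1},{"slide":[0.005,0,0],"spin":0,"gripper":-1}]' 20
python3 -m pendant '[{"slide":[0,0,0],"spin":0,"gripper":-0.4},{"slide":[0,0,0],"spin":0,"gripper":-0.2},{"slide":[0,0,0],"spin":0,"gripper":0},{"slide":[0,0,0],"spin":0,"gripper":0},{"slide":[0,0,0],"spin":0,"gripper":0},{"slide":[-0.03,0,0],"spin":0,"gripper":0},{"slide":[-0.06,0,0],"spin":0,"gripper":0},{"slide":[-0.09,0,0],"spin":0,"gripper":0},{"slide":[-0.12,0,0],"spin":0,"gripper":0},{"slide":[-0.12,0,0],"spin":0,"gripper":0}]'
python3 - <<'E'
from h import *
shot("side",20);crop("side",20,150,190,80,80,8,"d20")
E
```

```text
time: 16.37
eef_pos: [0.4201, 0.1904, 0.0922]
eef_rot: [0.151, 1.566, -0.151]
wrist_force: [-0.1, 0.5, -0.3]
opening: 0.196
time: 17.2
eef_pos: [0.4218, 0.191, 0.2171]
eef_rot: [0.153, 1.558, -0.148]
wrist_force: [-0.0, -0.1, 0.9]
opening: 0.499
```

View pics/d20.png

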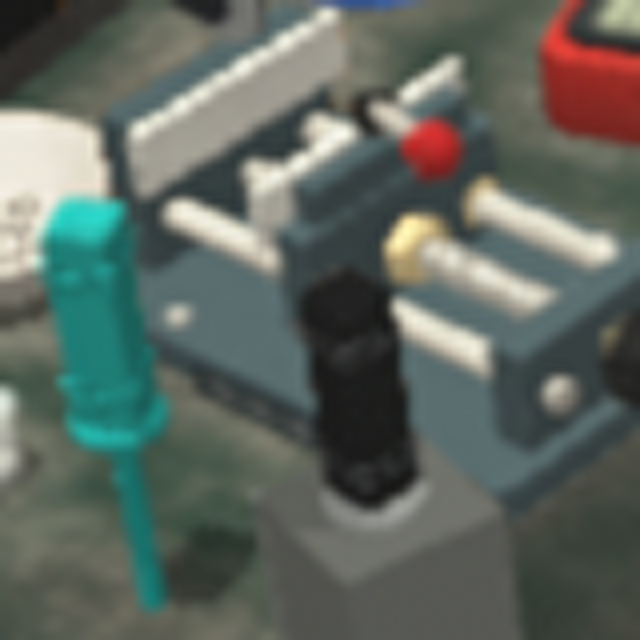

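```bash
python3 - <<'E'
from h import *
P=onz("top",690.5/5-.5+180,350.5/5-.5+200,.032);print(P)
c,s=np.cos(.149),np.sin(.149);r=P[:2]-(.6343,.0146);print("local",r@(c,s),r@(-s,c))
_,d=load("side",20)
from scipy.spatial.transform import Rotation as R
st=status.sense();M=R.from_rotvec(st["eef_rot"]).as_matrix();print(st["eef_pos"],M.round(3),st["joint_positions"].round(2))
for t in(.030,.0325):
    q=np.array([.6343,.0146])+(-(.117+t))*np.array([c,s]);D=np.append(q,.2)-st["eef_pos"];print(t,q,D@M)
shot("top",20);crop("top",20,260,180,100,100,6,"d21")
E
```

```text
[ 0.48684516 -0.00898047  0.032     ]
local -0.14932154386149363 -0.0014296336353376712
[0.42106129 0.19069613 0.21472831] [[ 0.005  0.191  0.982]
 [ 0.002  0.982 -0.191]
 [-1.     0.003  0.005]] [0.28 0.28 1.97 0.   0.89 0.47]
0.03 [ 0.48892876 -0.00722205] [ 0.01476708 -0.18137547  0.10430433]
0.0325 [ 0.48645646 -0.00759317] [ 0.01475363 -0.18221137  0.10194825]
```

View pics/d21.png

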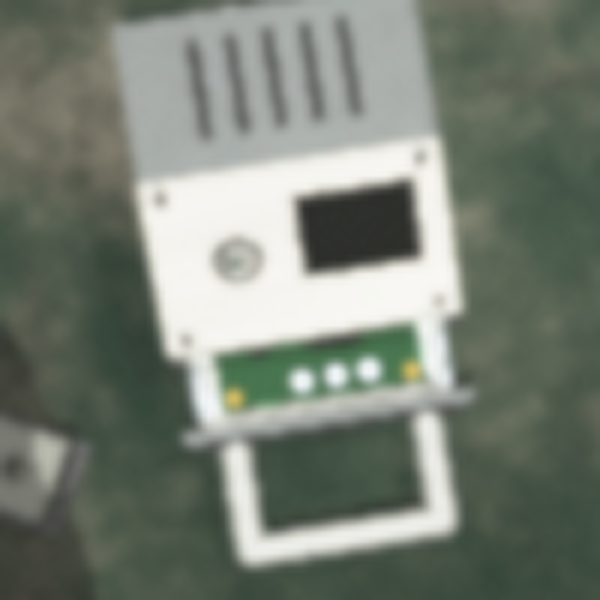

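```bash
python3 -m pendant '[{"slide":[0,-0.025,0.015],"spin":-0.05,"gripper":0},{"slide":[0,-0.05,0.03],"spin":-0.1,"gripper":0},{"slide":[0,-0.08,0.045],"spin":-0.16,"gripper":0},{"slide":[0,-0.11,0.062],"spin":-0.22,"gripper":0},{"slide":[0,-0.14,0.08],"spin":-0.28,"gripper":0},{"slide":[0,-0.165,0.095],"spin":-0.34,"gripper":0},{"slide":[0,-0.182,0.102],"spin":-0.34,"gripper":0},{"slide":[0.03,-0.182,0.102],"spin":-0.34,"gripper":0},{"slide":[0.06,-0.182,0.102],"spin":-0.34,"gripper":0},{"slide":[0.09,-0.182,0.102],"spin":-0.34,"gripper":0},{"slide":[0.11,-0.182,0.102],"spin":-0.34,"gripper":0},{"slide":[0.11,-0.182,0.102],"spin":-0.34,"gripper":0}]'
python3 - <<'E'
from h import *
shot("side",22);crop("side",22,230,140,140,150,4,"d22")
E
```

```text
time: 18.3
eef_pos: [0.4832, -0.0075, 0.0979]
eef_rot: [-0.115, 1.576, 0.118]
wrist_force: [-0.8, -0.2, -0.2]
opening: 0.498
```

View pics/d22.png

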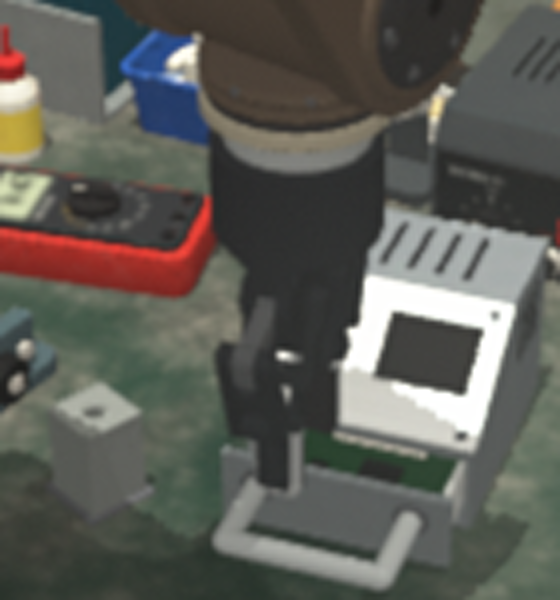

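```bash
python3 -m pendant '[{"slide":[0.02,0,0],"spin":0,"gripper":0},{"slide":[0.04,0,0.001],"spin":0,"gripper":0},{"slide":[0.055,0,0.002],"spin":0,"gripper":0},{"slide":[0.068,0,0.002],"spin":0,"gripper":0},{"slide":[0.078,0,0.002],"spin":0,"gripper":0},{"slide":[0.078,0,0.002],"spin":0,"gripper":0},{"slide":[0.078,0,0.002],"spin":0,"gripper":0}]'
python3 - <<'E'
from h import *
shot("side",23);crop("side",23,230,140,140,150,4,"d23")
E
```

```text
time: 18.93
eef_pos: [0.4877, -0.0074, 0.0247]
eef_rot: [-0.116, 1.568, 0.116]
wrist_force: [0.4, 0.5, 0.5]
opening: 0.504
```

View pics/d23.png

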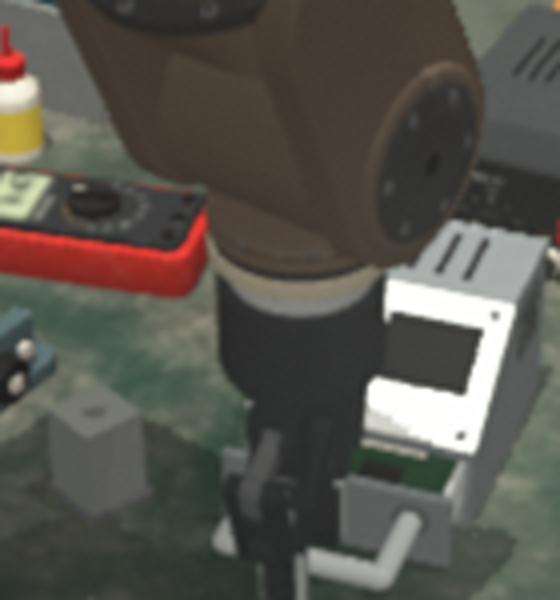

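```bash
python3 -m pendant '[{"slide":[0,0,0],"spin":0,"gripper":-0.5},{"slide":[0,0,0],"spin":0,"gripper":-1},{"slide":[0,0,0],"spin":0,"gripper":-1},{"slide":[0,0,0],"spin":0,"gripper":-1},{"slide":[0,0,0],"spin":0,"gripper":-1},{"slide":[0,0,0],"spin":0,"gripper":-1}]' 30
python3 -m pendant '[{"slide":[0,0,-0.005],"spin":0,"gripper":-1},{"slide":[0,0,-0.01],"spin":0,"gripper":-1},{"slide":[0,0,-0.015],"spin":0,"gripper":-1},{"slide":[0,0,-0.02],"spin":0,"gripper":-1},{"slide":[0,0,-0.025],"spin":0,"gripper":-1},{"slide":[0,0,-0.03],"spin":0,"gripper":-1},{"slide":[0,0,-0.034],"spin":0,"gripper":-1},{"slide":[0,0,-0.034],"spin":0,"gripper":-1}]'
python3 -m pendant '[{"slide":[0,0,-0.001],"spin":0,"gripper":-1},{"slide":[0,0,-0.002],"spin":0,"gripper":-1},{"slide":[0,0,-0.003],"spin":0,"gripper":-1},{"slide":[0,0,-0.003],"spin":0,"gripper":-1}]'
```

```text
time: 19.48
eef_pos: [0.4881, -0.0075, 0.0251]
eef_rot: [-0.117, 1.566, 0.116]
wrist_force: [0.1, 0.3, 6.8]
opening: 0.126
time: 20.15
eef_pos: [0.454, -0.0127, 0.025]
eef_rot: [-0.117, 1.566, 0.116]
wrist_force: [-0.4, -2.4, 7.0]
opening: 0.124
time: 20.48
eef_pos: [0.4516, -0.0131, 0.025]
eef_rot: [-0.117, 1.565, 0.116]
wrist_force: [0.7, -0.7, 8.0]
opening: 0.12
```

```bash
python3 -m pendant '[{"slide":[0,0,-0.001],"spin":0,"gripper":-1},{"slide":[0,0,-0.002],"spin":0,"gripper":-1},{"slide":[0,0,-0.002],"spin":0,"gripper":-1},{"slide":[0,0,-0.002],"spin":0,"gripper":-1}]'
python3 - <<'E'
from h import *
shot("top",24);crop("top",24,260,180,100,100,6,"d24")
print(status.sense()["wrist_force"])
E
```

```text
time: 20.82
eef_pos: [0.4508, -0.0132, 0.0251]
eef_rot: [-0.117, 1.563, 0.115]
wrist_force: [6.4, 3.7, 4.0]
opening: 0.12
[5.54126441 3.49085447 4.66396009]
```

View pics/d24.png

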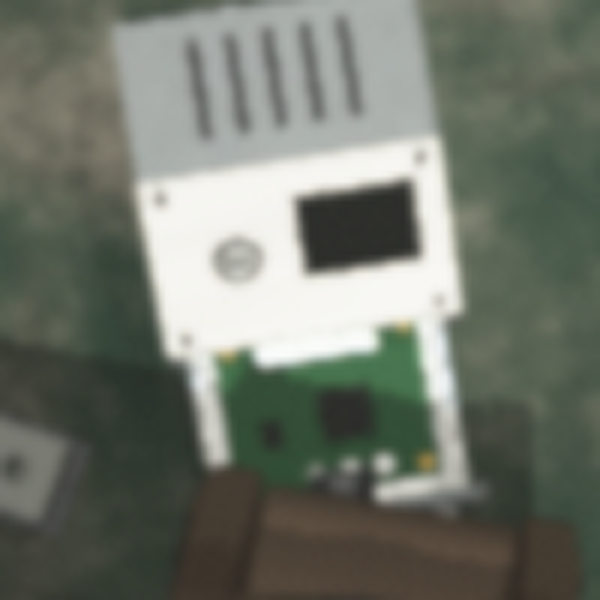

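```bash
python3 -m pendant '[{"slide":[0,0,0.002],"spin":0,"gripper":-0.5},{"slide":[0,0,0.002],"spin":0,"gripper":-0.2},{"slide":[0,0,0.002],"spin":0,"gripper":0},{"slide":[0,0,0.002],"spin":0,"gripper":0},{"slide":[0,0,0.002],"spin":0,"gripper":0},{"slide":[-0.03,0,0.002],"spin":0,"gripper":0},{"slide":[-0.06,0,0.002],"spin":0,"gripper":0},{"slide":[-0.095,0,0.002],"spin":0,"gripper":0},{"slide":[-0.13,0,0.002],"spin":0,"gripper":0},{"slide":[-0.16,0,0.002],"spin":0,"gripper":0},{"slide":[-0.18,-0.03,0.002],"spin":0,"gripper":0},{"slide":[-0.18,-0.06,0.002],"spin":0,"gripper":0}]'
python3 -m pendant '[{"slide":[0,-0.04,0],"spin":0,"gripper":0},{"slide":[0,-0.08,0],"spin":0,"gripper":0},{"slide":[0,-0.12,0],"spin":0,"gripper":0},{"slide":[0,-0.16,0],"spin":0,"gripper":0},{"slide":[0,-0.2,0],"spin":0,"gripper":0},{"slide":[0,-0.2,0],"spin":0,"gripper":0},{"slide":[0,-0.2,0],"spin":0,"gripper":0}]'
python3 - <<'E'
from h import *
shot("top",25);shot("side",25);crop("top",25,180,180,180,140,4,"d25")
s=(np.array((0,0)));P=None
E
```

```text
time: 21.87
eef_pos: [0.4609, -0.0724, 0.2083]
eef_rot: [-0.12, 1.561, 0.117]
wrist_force: [0.7, 0.4, 0.3]
opening: 0.499
time: 22.45
eef_pos: [0.4888, -0.2717, 0.2036]
eef_rot: [-0.113, 1.569, 0.115]
wrist_force: [-0.1, -0.2, 0.3]
opening: 0.5
```

View pics/d25.png

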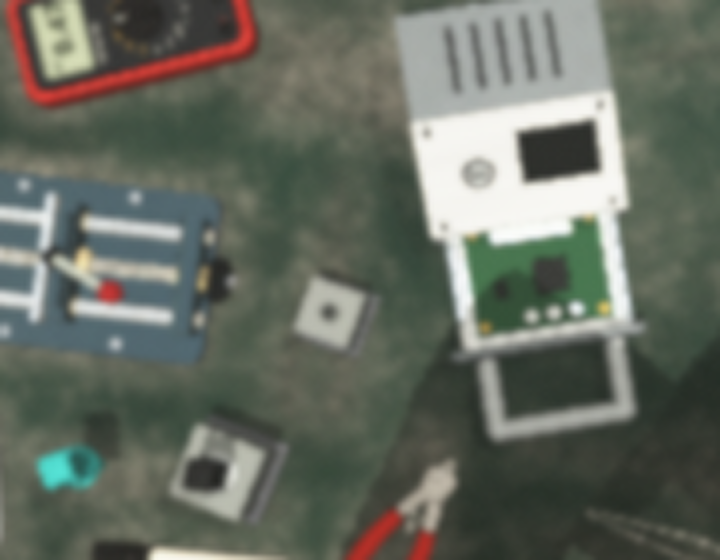

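View pics/side25.png

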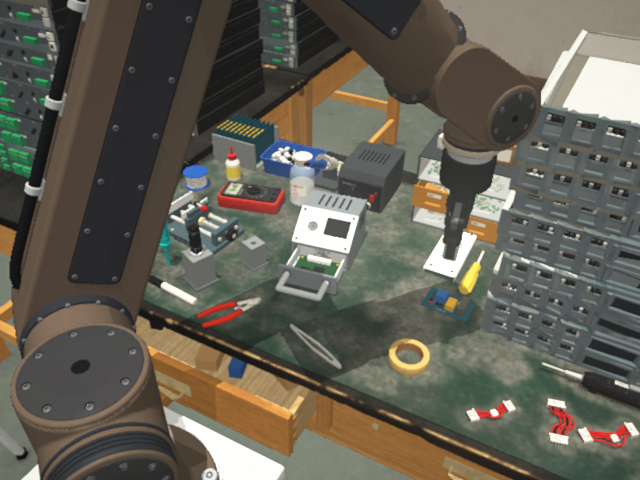

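```bash
python3 - <<'E'
from h import *
P=onz("top",562.5/4-.5+180,422.5/4-.5+180,.032)
c,s=np.cos(.149),np.sin(.149);print("tray",-((P[:2]-(.6343,.0146))@(c,s))-.117)
for i in(0,25):
    _,d=load("top",i);z=[unproj("top",u,v,d[v,u]) for v in range(292,306) for u in range(222,246)]
    z=np.array([q for q in z if .12<q[2]<.16]);print(i,len(z),z.mean(0),np.median(z[:,2]))
from station import manip
print(status.sense()["time"],np.abs(status.sense()["joint_velocities"]).max());manip.job_done()
E
```

```text
tray 0.07110010603760585
0 68 [0.42089972 0.19050139 0.13378244] 0.13443400912245018
25 68 [0.42068311 0.1904864  0.13305481] 0.1337238841994074
22.55 0.01858992595224278
the job is handed in; nothing more can be done
```

I finished the task and handed it in at 22.6 s. The pin is back home in its stand, and the tray is out at its stop.

**What I did:**
- The gripper could only point down. I therefore gripped the pin lightly and tilted it in the fingers by levering its tip against the stand's hole. The tilt came to about 40° measured, against the 35° needed.
- I pushed the rod straight in along the hole's axis until the tray sprang out.
- I then set the pin upright again with the same lever trick and seated it.
- I gripped the tray's bar and pulled it until it stopped.

**What went wrong:** on the first try at setting the pin upright, its tip slipped out of the stand's hole. I put it back in deeper and the second try worked.

**Last checks:**
- **Tray:** measured at about 71 mm against the 70 mm stop. The pull force rose when it reached the stop.
- **Pin:** in the depth readings its handle top is within 1 mm of where it stood at the start, and it looks upright.
- **Bystanders:** none looked moved in the last pictures, but I did not measure them.
- **Gripper:** open and well clear of everything, at z ≈ 0.20 m.

The two camera views disagreed by 2–3 mm on some positions, which is about the stated calibration error. No check failed at the end.

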